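# Make up the bush-fitting kit

## Robot

A 6-joint arm with a two-finger parallel gripper is mounted at the origin on a cart in front of the work surface, level with it; the furniture and walls round the work are solid. World frame = base frame: x ahead of the robot, y to its left, z up, the work surface at z = 0. Lengths are in m, angles in rad, forces in N, time in s.
With the tool pointing down it reaches from about 0.375 to 0.975 m from the base axis. Payload 3.8 kg.
Tool frame: the origin (TCP) lies midway between the tips of the shut fingers; the grasp point (between the pads) lies 19 mm behind it; z points along the fingers, y is the direction in which the jaws open and shut (so a half turn about z gives the same grasp; the last joint's range is limited). The gripper opens to 85 mm and grips with 20 to 120 N. Pads are 22 mm wide; open, the fingers measure 114 mm over their backs; the gripper's body (76 mm by 85 mm) begins 54 mm behind the grasp point. The pads swing forward as they close: fully open they stand 13 mm farther back than shut.
Start: joints at [1.196, 0.264, 1.604, -0, 1.274, -0.037], TCP at [0.224, 0.637, 0.231] pointing down, gripper open.
Joint ranges: [-2.63, 2.63], [-0.94, 2.18], [0.31, 2.57], [-1.31, 4.45], [0, 2.66], [-2.55, 2.55]. Speed limits (rad/s): [2.57, 2.57, 3.14, 3.14, 3.14, 3.14].

## Interface

Orientations are given as a rotation vector (axis times angle).
In Python, from workcell import readout, read_camera, camera_params, bot gives the robot as it stands.
- The arm moves only by the tool apply_moves, never from a script. Its argument "plan" is a list that holds one entry, the list of rows, each a list of 7 numbers: the shift along the tool's x, y, z each as a share of 1000 mm, from -1 to 1, then the turn, a rotation vector about the tool's x, y, z each as a share of pi rad, from -1 to 1, then the gripper command: -1 is fully open, 1 is shut, values between are in proportion. A call has exactly 8 rows; each row is the pose to reach, as a shift and turn from the pose commanded when the call began, along the tool's axes at that moment, turning the shorter way round; what a row does not reach only later rows make up. A row lasts 1/12 s, in which the tool goes at most 41.7 mm and 7.16 degrees, less where a joint would pass 70% of its speed; a pose out of reach is approached as far as the arm can. A call with a number of a shift or a turn outside -1 to 1 is refused whole. A call with a gripper value outside its range is refused whole. The fingers move at their own pace and stop on an object; "force" is the grip in N (left out, the last holds). Time passes only in rows, so rows that repeat a pose let the fingers close, or fill a call up. It gives the time, the measured TCP pose, the force and the opening at its end, in the units of the state.
- readout.read_state(): the state, without advancing time (a new reading comes with each control period).
- read_camera(name): name is "side" or "top"; returns the picture (400x640x3 uint8, red, green, blue); there is no depth.
- camera_params(name): a dict with "fovy" (degrees; the focal length in pixels is half the picture's height over the tangent of half this angle, whatever the lens; pixels are square), "cx", "cy" (the principal point, pixels), "rvec" (rotation vector, rad) and "tvec" (3), from world to camera coordinates, as OpenCV has them. Camera axes: x right, y down, z forward; pixel columns grow to the right and rows downward; lengths in m; the calibration is good to about 2 mm. A picture is of the moment at which its call begins. camera_params takes no time and is no camera call.
- bot.finish_job(): hands the job in, once; it reports no verdict.
The state is a dict: "time": time; "q": joint angles; "joint_vel": joint speeds; "joint_torque": joint torques, N m; "tool_pos": TCP position; "tcp_rot": TCP orientation; "wrist_force": force on the tool from outside, world axes, zero at the start; "torque": the same for the moment, N m; "width": opening from 0.0 (shut) to 1.0 (fully open).
Only numpy, scipy, OpenCV 4.12 (cv2) and the standard library are available. Lean on these libraries where they do the work, as an engineer would, in place of code of your own. Each camera call takes 0.05 s, during which the arm holds its last target.

## Task

Make up the fitting kit in the tray: put the small plain steel bush in the wide round pocket, the slim brass bush in the small round pocket, the hex bolt that stands among the bushes, on its head, in the square pocket, and the plug gauge lying in the long pocket, each flat on the pocket floor. Leave the two bushes with collars where they stand; they do not belong to the kit.

Things in the scene. Friction and masses are not known exactly. Their poses are not given: they have to be found in the camera images.
- plain_bush: Plain low steel ring bush without a collar, straight sides, outer diameter 46 mm, height 18 mm, about 0.13 kg, standing upright. (Not the larger steel ring gauge, 68 mm across, that also lies on the bench and fits no pocket.) Origin: centre of its underside, z up along its axis.
- slim_bush: Slim plain brass bush (tube) without a collar, outer diameter 26 mm, height 34 mm, about 0.11 kg, standing upright. Origin: centre of its underside, z up along its axis.
- hex_bolt: Steel hex-head bolt standing upright on its head on the open bench in front of or to the right of the fixture plate (not one of the spare bolts beside the mug at the back left), 54 mm tall; head 24 mm over the corners (along x) and 21 mm over the flats (along y), about 0.075 kg; the narrower shank points up. Origin: centre of the underside of the head, z up along the shank.
- plug_gauge: Double-ended steel plug gauge, a round bar lying flat, 99 mm long (along its x axis), 19 mm across, about 0.14 kg; it does not roll. Origin: under the middle of its length, at bench level; z up.
- flanged_brass: Look-alike: brass bush with a wide collar round its foot, 48 mm across the collar, height 38 mm. It does not belong in the kit. Origin: centre of its underside.
- flanged_steel: Look-alike: steel bush with a wide collar round its foot, 42 mm across the collar, height 22 mm. It does not belong in the kit. Origin: centre of its underside.
- pocket_wide: Wide round pocket, 66 mm diameter, in a plate 80 x 80 mm, for the plain steel bush. Fixed black plate lying in the kit tray, one of three side by side (81 mm apart) in any order; plate top 8 mm above the pocket floor. Plates keep the same yaw as the tray; the tray rim is 12 mm high above the bench (pocket floors lie 4 mm above the bench). Origin: centre of the pocket at the level of its floor, z up.
- pocket_small: Small round pocket, 46 mm diameter, in a plate 80 x 80 mm, for the slim brass bush. Fixed black plate lying in the kit tray, one of three side by side (81 mm apart) in any order; plate top 8 mm above the pocket floor. Plates keep the same yaw as the tray; the tray rim is 12 mm high above the bench (pocket floors lie 4 mm above the bench). Origin: centre of the pocket at the level of its floor, z up.
- pocket_square: Square pocket, 44 x 44 mm with sides along its x and y axes, in a plate 80 x 80 mm, for the hex bolt. Fixed black plate lying in the kit tray, one of three side by side (81 mm apart) in any order; plate top 8 mm above the pocket floor. Plates keep the same yaw as the tray; the tray rim is 12 mm high above the bench (pocket floors lie 4 mm above the bench). Origin: centre of the pocket at the level of its floor, z up.
- pocket_long: Long pocket, 125 mm along its y axis and 40 mm along its x axis, in a plate 54 x 242 mm, for the plug gauge. Fixed black plate lying in the kit tray, in the row behind the three square plates; plate top 8 mm above the pocket floor. Plates keep the same yaw as the tray; the tray rim is 12 mm high above the bench (pocket floors lie 4 mm above the bench). Origin: centre of the pocket at the level of its floor, z up.
Not all that is in view belongs to the job. Leave any turquoise look-alike of the slim_bush alone.

How it is judged:
By the outcome, as a careful person would: the job done as asked, in the order asked, and still so for the second after the job is handed in, with the robot touching nothing.
It also fails if it takes over 102 s, if anything falls off the work surface, if the arm or the gripper's body presses on something with over 40 N, if the wrist force passes 120 N, or if a joint passes its speed limit or range.

## Working session

There is one attempt and no reset: what is moved stays moved. The work goes in short steps, Python scripts to look and compute and a tool call to move; the robot and the scene stay as the last step left them, time stands still between calls to the robot, and variables do not carry over. Pictures are saved under pics/ and viewed, and the job is handed in when it is done.

Besides the shell and the picture viewer there is one more tool, called after "Emit:" as name(argument=value, ...), one argument or row to a line, values as JSON. apply_moves: Moves the arm, as the interface text tells. Shift numbers are shares of 1000 mm and turn numbers shares of pi rad, none past 1 either way. Its arguments: {"type":"object","properties":{"plan":{"type":"array","items":{"type":"array","items":{"type":"array","items":{"type":"number","minimum":-1,"maximum":1}}}},"force":{"type":"number"}},"required":["plan"]}

```bash
ls; mkdir -p pics; cat > h.py <<'E'
import numpy as np, cv2
from workcell import readout, read_camera, camera_params, bot
def snap(name,fn):
    im=read_camera(name); cv2.imwrite(fn,im[:,:,::-1]); return im
E
python3 - <<'E'
from h import *
s=readout.read_state(); print(s)
for n in("side","top"):
    snap(n,f"pics/{n}0.png"); print(n,camera_params(n))
E
```

```text
pics
{'time': 0.0, 'q': array([ 1.19609289e+00,  2.64776407e-01,  1.60540462e+00, -7.81717545e-06,
        1.27370069e+00, -3.68943539e-02]), 'joint_vel': array([ 1.16100416e-04, -1.69390793e-03,  2.36355076e-05,  6.58744290e-04,
        2.37182061e-03,  2.86737210e-04]), 'joint_torque': array([-4.17261137e-03, -5.15127218e+01, -3.67300200e+01, -4.85661876e-04,
        1.32826509e-02,  3.29049624e-05]), 'tool_pos': array([0.22343586, 0.63615469, 0.22992983]), 'tcp_rot': array([-0.52802855, -3.096431  ,  0.00352165]), 'wrist_force': array([0.00295812, 0.57267083, 0.12659665]), 'torque': array([-0.06381873, -0.01742713, -0.00338117]), 'width': 0.9985469592931111}
side {'fovy': 43.7757414976148, 'cx': 321.45305551473183, 'cy': 208.88700307852952, 'rvec': array([ 0.3887757 , -2.6175413 ,  1.41478782]), 'tvec': array([0.52951789, 0.09738212, 1.20878112])}
top {'fovy': 51.43186261116198, 'cx': 316.05225040751617, 'cy': 193.61521567440911, 'rvec': array([ 2.18243087, -2.12426539,  0.1937222 ]), 'tvec': array([0.01533711, 0.56084416, 0.95682385])}
```

View pics/side0.png

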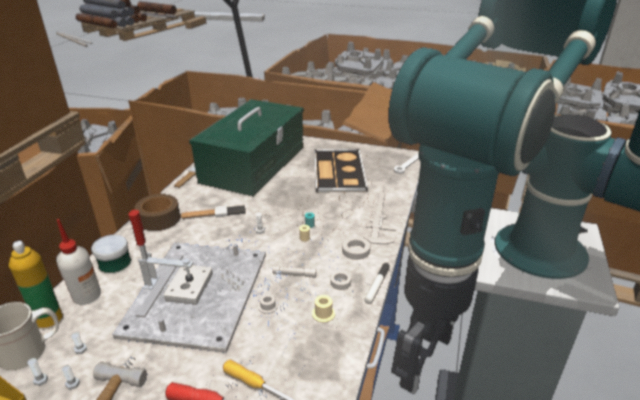

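View pics/top0.png

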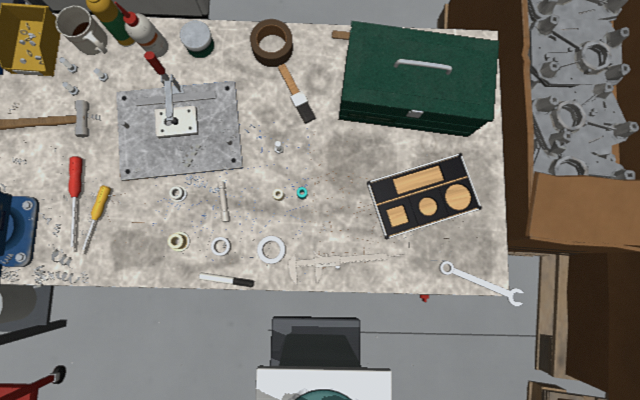

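```bash
cat >> h.py <<'E'
def cam(n):
    p=camera_params(n); f=200/np.tan(np.radians(p["fovy"]/2)); R=cv2.Rodrigues(p["rvec"])[0]
    return f,p["cx"],p["cy"],R,p["tvec"]
def proj(n,X):
    f,cx,cy,R,t=cam(n); c=np.atleast_2d(X)@R.T+t; return np.c_[f*c[:,0]/c[:,2]+cx,f*c[:,1]/c[:,2]+cy]
def ray(n,uv):
    f,cx,cy,R,t=cam(n); d=R.T@np.array([(uv[0]-cx)/f,(uv[1]-cy)/f,1]); return -R.T@t,d
def at(n,uv,z):
    o,d=ray(n,uv); return o+d*(z-o[2])/d[2]
def tri(a,b):
    (o1,d1),(o2,d2)=ray("top",a),ray("side",b); d1/=np.linalg.norm(d1);d2/=np.linalg.norm(d2)
    s=np.linalg.lstsq(np.c_[d1,-d2],o2-o1,rcond=None)[0]; p,q=o1+s[0]*d1,o2+s[1]*d2
    return (p+q)/2,np.linalg.norm(p-q)
def crop(fn,out,x0,y0,x1,y1,k):
    im=cv2.imread(fn)[y0:y1,x0:x1]; cv2.imwrite(out,cv2.resize(im,None,fx=k,fy=k,interpolation=cv2.INTER_CUBIC))
E
python3 - <<'E'
from h import *
crop("pics/top0.png","pics/t1.png",160,130,320,270,5)
crop("pics/top0.png","pics/t2.png",350,140,500,250,5)
crop("pics/side0.png","pics/s1.png",240,200,400,325,5)
crop("pics/side0.png","pics/s2.png",305,140,375,200,10)
print(ray("top",(320,200)),ray("side",(320,200)))
E
```

```text
(array([0.40720583, 0.05448376, 1.03029521]), array([ 0.13812865, -0.03395859, -0.98999699])) (array([0.22703768, 1.07047743, 0.7440136 ]), array([ 0.24967416, -0.80879745, -0.53276328]))
```

View pics/t1.png

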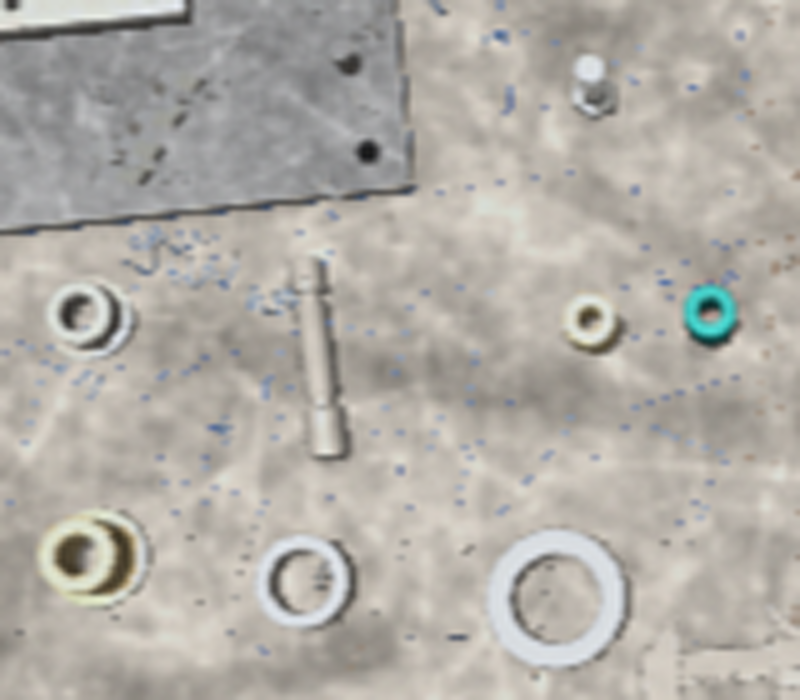

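View pics/t2.png

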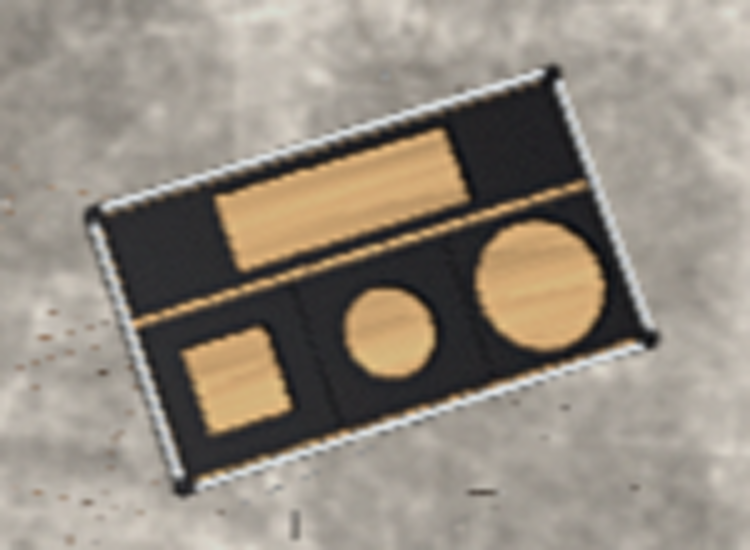

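View pics/s1.png

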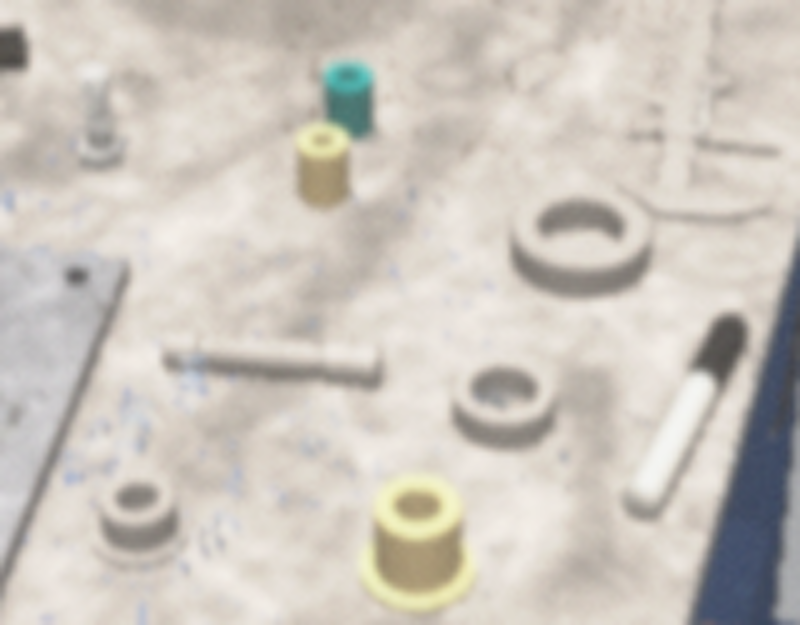

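View pics/s2.png

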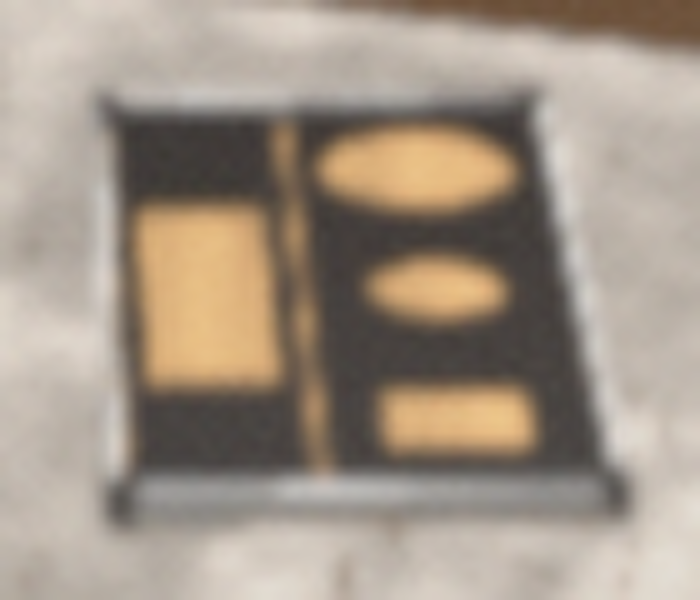

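```bash
python3 - <<'E'
from h import *
np.set_printoptions(precision=4,suppress=True)
T=lambda c:((c[0]+.5)/5-.5+160,(c[1]+.5)/5-.5+130)
T2=lambda c:((c[0]+.5)/5-.5+350,(c[1]+.5)/5-.5+140)
S=lambda c:((c[0]+.5)/5-.5+240,(c[1]+.5)/5-.5+200)
S2=lambda c:((c[0]+.5)/10-.5+305,(c[1]+.5)/10-.5+140)
for n,a,b,z in [("plain",(304,581),(504,393),.018),("slim",(590,318),(323,141),.034),("bolt",(590,68),(95,72),.054),
  ("plugA",(311,262),(168,357),.010),("plugB",(329,452),(376,364),.010),("plugstepA",(311,293),(200,360),.010),("ring",(558,598),(581,232),.015),("turq",(711,313),(348,76),.034),("flbrass",(76,556),(418,505),.038),("flsteel",(82,313),(138,497),.022)]:
    p,e=tri(T(a),S(b)); print(n,p,e,"top@z",at("top",T(a),z)[:2],"side@z",at("side",S(b),z)[:2])
for n,a,b in [("wide",(540,286),(417,169)),("small",(390,333),(437,289)),("square",(236,381),(459,419)),("long",(342,199),(207,296)),
 ("LA",(444,127),(0,0)),("LB",(217,198),(0,0)),("LC",(468,198),(0,0)),("LD",(242,271),(0,0)),
 ("cBL",(93,213),(0,0)),("cBR",(555,71),(0,0)),("cFL",(183,487),(0,0)),("cFR",(652,340),(0,0))]:
    p,e=tri(T2(a),S2(b)); print(n,p if b[0] else "",e if b[0] else "","top@.008",at("top",T2(a),.008)[:2],"side",at("side",S2(b),.008)[:2] if b[0] else "")
    
E
```

```text
plain [0.4309 0.2578 0.013 ] 0.0007259314923777356 top@z [0.4304 0.2568] side@z [0.4298 0.2634]
slim [0.5603 0.1236 0.0317] 0.0001439349582532805 top@z [0.5599 0.1234] side@z [0.5593 0.1266]
bolt [0.6794 0.1269 0.0518] 0.0006179024967508888 top@z [0.6791 0.1268] side@z [0.6776 0.1299]
plugA [0.5885 0.2659 0.0016] 0.0011376460877815728 top@z [0.5876 0.2643] side@z [0.5839 0.2749]
plugB [0.4934 0.2502 0.0082] 0.0006000042528372123 top@z [0.4935 0.2499] side@z [0.4924 0.2522]
plugstepA [0.573  0.2648 0.0027] 0.0005456842337884274 top@z [0.5721 0.2634] side@z [0.5693 0.2727]
ring [0.4258 0.135  0.0135] 0.000572074926995136 top@z [0.4254 0.1348] side@z [0.4256 0.137 ]
turq [0.5654 0.0652 0.0316] 0.00204387850916046 top@z [0.564  0.0649] side@z [0.5654 0.0685]
flbrass [0.4395 0.3606 0.0371] 0.0011321993801389643 top@z [0.4389 0.3602] side@z [0.4397 0.3616]
flsteel [0.5578 0.3721 0.0194] 0.0009429397075899648 top@z [0.557  0.3712] side@z [0.5571 0.3747]
wide [ 0.5688 -0.3271  0.0057] 0.0011008792921228644 top@.008 [ 0.5679 -0.3263] side [ 0.5683 -0.3227]
small [ 0.5427 -0.2505  0.0058] 0.0009087203598754574 top@.008 [ 0.5419 -0.2499] side [ 0.5422 -0.2466]
square [ 0.5162 -0.1726  0.0071] 0.0007405812539836207 top@.008 [ 0.5157 -0.1724] side [ 0.5162 -0.171 ]
long [ 0.6103 -0.2275  0.0047] 0.00040893068403527694 top@.008 [ 0.6094 -0.2267] side [ 0.6088 -0.2217]
LA   top@.008 [ 0.6482 -0.2793] side 
LB   top@.008 [ 0.608  -0.1633] side 
LC   top@.008 [ 0.6118 -0.2908] side 
LD   top@.008 [ 0.5711 -0.1757] side 
cBL   top@.008 [ 0.5984 -0.1006] side 
cBR   top@.008 [ 0.6793 -0.3371] side 
cFL   top@.008 [ 0.4625 -0.1459] side 
cFR   top@.008 [ 0.5422 -0.3823] side
```

```bash
cat >> h.py <<'E'
from scipy.spatial.transform import Rotation as Ro
def Rdown(a): # a: tool y angle, deg
    a=np.radians(a); y=np.array([np.cos(a),np.sin(a),0]); z=np.array([0,0,-1.]); x=np.cross(y,z); return np.c_[x,y,z]
def step(p0,R0,p1,a1):
    d=R0.T@(np.array(p1)-p0); r=Ro.from_matrix(R0.T@Rdown(a1)).as_rotvec()/np.pi
    return np.round(np.r_[d,r],4), "dist",round(float(np.linalg.norm(d)),3),"deg",round(float(np.linalg.norm(r)*180),1)
def chain(p0,R0,tg):
    for p,a in tg:
        print(p,a,*step(np.array(p0),R0,p,a)); p0=p;R0=Rdown(a)
E
python3 - <<'E'
from h import *
np.set_printoptions(precision=4,suppress=True)
T=lambda c:((c[0]+.5)/5-.5+160,(c[1]+.5)/5-.5+130)
print("plug",at("top",T((321,359)),.0095), [at("top",T(c),.0095) for c in((312,258),(330,460))])
print("toolbox bottom", at("top",(342,118),0),at("top",(489,134),0), "handle in both", tri((452,70),(262,112)),tri((397,62),(239,122)))
print("toolbox top front corner L", tri((342,104),(197,148)), "front R",tri((490,121),(250,188)))
s=readout.read_state()
R=Ro.from_rotvec(s["tcp_rot"]).as_matrix(); print(R)
chain([.224,.637,.231],R,[([.38,.40,.15],90),([.4304,.257,.06],90)])
E
```

```text
plug [0.5393 0.2566 0.0095] [array([0.5897, 0.264 , 0.0095]), array([0.4896, 0.2493, 0.0095])]
toolbox bottom [ 0.7668 -0.0328  0.    ] [ 0.7368 -0.4163  0.    ] handle in both (array([ 0.8319, -0.2687,  0.151 ]), np.float64(0.00793931869255649)) (array([ 0.8429, -0.1389,  0.1682]), np.float64(0.0017710576641992671))
toolbox top front corner L (array([0.8228, 0.0052, 0.1386]), np.float64(0.14452748707745755)) front R (array([ 0.9521, -0.5446, -0.3118]), np.float64(0.14203061134285785))
[[-0.9435  0.3314 -0.0008]
 [ 0.3314  0.9435 -0.002 ]
 [ 0.0001 -0.0021 -1.    ]]
[0.38, 0.4, 0.15] 90 [-0.2257 -0.1717  0.0813 -0.0007 -0.0001 -0.1075] dist 0.295 deg 19.4
[0.4304, 0.257, 0.06] 90 [-0.0504 -0.143   0.09    0.      0.      0.    ] dist 0.176 deg 0.0
```

Emit:
apply_moves(
  plan=[
    [[-0.2257,-0.1717,0.0813,-0.0007,-0.0001,-0.1075,-0.4],[-0.2257,-0.1717,0.0813,-0.0007,-0.0001,-0.1075,-0.4],[-0.2257,-0.1717,0.0813,-0.0007,-0.0001,-0.1075,-0.4],[-0.2257,-0.1717,0.0813,-0.0007,-0.0001,-0.1075,-0.4],[-0.2257,-0.1717,0.0813,-0.0007,-0.0001,-0.1075,-0.4],[-0.2257,-0.1717,0.0813,-0.0007,-0.0001,-0.1075,-0.4],[-0.2257,-0.1717,0.0813,-0.0007,-0.0001,-0.1075,-0.4],[-0.2257,-0.1717,0.0813,-0.0007,-0.0001,-0.1075,-0.4]],
  ],
  force=40,
)

```text
time: 0.77
tool_pos: [0.3808, 0.3935, 0.1467]
tcp_rot: [-0.007, -3.14, 0.007]
wrist_force: [-0.7, 0.2, 0.1]
width: 0.697
```

Emit:
apply_moves(
  plan=[
    [[-0.0504,-0.143,0.09,0,0,0,-0.4],[-0.0504,-0.143,0.09,0,0,0,-0.4],[-0.0504,-0.143,0.09,0,0,0,-0.4],[-0.0504,-0.143,0.09,0,0,0,-0.4],[-0.0504,-0.143,0.09,0,0,0,-0.4],[-0.0504,-0.143,0.09,0,0,0,-0.4],[-0.0504,-0.143,0.09,0,0,0,-0.4],[-0.0504,-0.143,0.09,0,0,0,-0.4]],
  ],
)

```text
time: 1.43
tool_pos: [0.431, 0.2589, 0.0608]
tcp_rot: [-0.0, 3.139, 0.006]
wrist_force: [0.1, 0.6, 0.5]
width: 0.701
```

```bash
python3 - <<'E'
from h import *
np.set_printoptions(precision=4,suppress=True)
snap("top","pics/top1.png");snap("side","pics/side1.png")
s=readout.read_state();print(s["time"],s["tool_pos"],s["tcp_rot"])
crop("pics/top1.png","pics/t3.png",150,180,310,300,5)
crop("pics/side1.png","pics/s3.png",280,200,400,320,6)
print(proj("top",s["tool_pos"]),proj("side",s["tool_pos"]))
E
```

```text
1.5333 [0.431  0.2592 0.0611] [-0.0026  3.1385  0.0059]
[[215.5977 244.9721]] [[340.7749 261.644 ]]
```

View pics/t3.png

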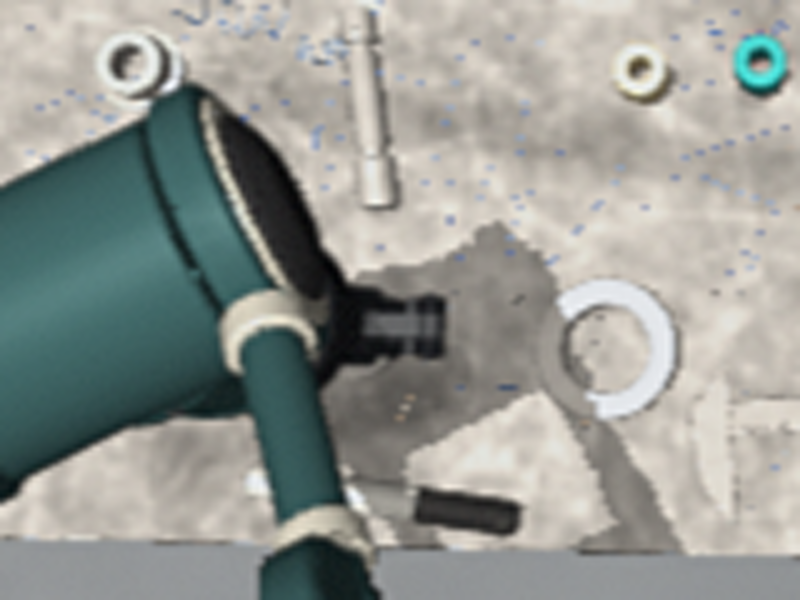

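View pics/s3.png

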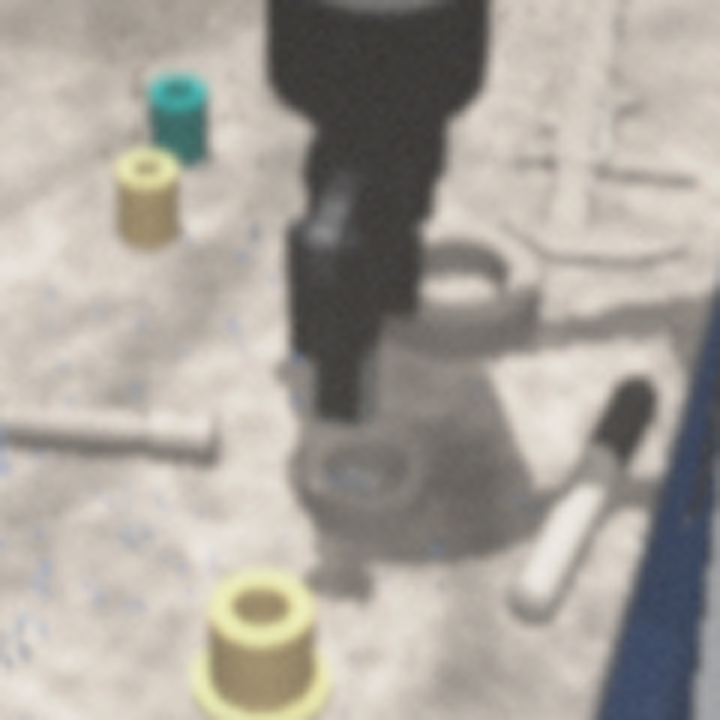

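```bash
python3 - <<'E'
from h import *
np.set_printoptions(precision=4,suppress=True)
p=np.array([.431,.2592,.0611])
for dy in(-.03,-.0445,.03,.0445):
    X=p+[0,dy,.004]; print(dy,(proj("side",X)[0]-[280,200]+.5)*6-.5,(proj("top",X)[0]-[150,180]+.5)*5-.5)
E
```

```text
-0.03 [388.7193 314.0532] [393.9647 328.3238]
-0.0445 [398.6722 290.8266] [425.6837 329.1405]
0.03 [345.1895 415.637 ] [262.4668 324.938 ]
0.0445 [334.064  441.6003] [230.6283 324.1182]
```

Emit:
apply_moves(
  plan=[
    [[0,-0.002,0.03,0,0,0,-0.4],[0,-0.002,0.045,0,0,0,-0.4],[0,-0.002,0.055,0,0,0,-0.4],[0,-0.002,0.055,0,0,0,-0.4],[0,-0.002,0.055,0,0,0,0.3],[0,-0.002,0.055,0,0,0,0.3],[0,-0.002,0.055,0,0,0,0.3],[0,-0.002,0.055,0,0,0,0.3]],
  ],
  force=50,
)

```text
time: 2.2
tool_pos: [0.4312, 0.2561, 0.0059]
tcp_rot: [-0.0, 3.139, 0.005]
wrist_force: [0.3, 0.4, 1.4]
width: 0.496
```

Emit:
apply_moves(
  plan=[
    [[0,0,0,0,0,0,0.3],[0,0,0,0,0,0,0.3],[0,0,-0.01,0,0,0,0.3],[0,0,-0.025,0,0,0,0.3],[0,0,-0.05,0,0,0,0.3],[0,0,-0.08,0,0,0,0.3],[0,0,-0.1,0,0,0,0.3],[0,0,-0.1,0,0,0,0.3]],
  ],
)

```text
time: 2.87
tool_pos: [0.4334, 0.2565, 0.11]
tcp_rot: [0.0, 3.133, 0.009]
wrist_force: [0.8, 0.2, -0.9]
width: 0.493
```

```bash
python3 - <<'E'
from h import *
np.set_printoptions(precision=4,suppress=True)
snap("side","pics/side2.png")
s=readout.read_state();print(s["time"],s["tool_pos"],s["tcp_rot"],s["width"])
crop("pics/side2.png","pics/s4.png",280,160,400,280,6)
R=Ro.from_rotvec(s["tcp_rot"]).as_matrix()
chain(s["tool_pos"],R,[([.50,.0,.11],50),([.567,-.24,.11],20),([.567,-.3255,.06],18.7)])
E
```

```text
2.9167 [0.4322 0.2559 0.1077] [0.0003 3.1357 0.0071] 0.49516866061823406
[0.5, 0.0, 0.11] 50 [-0.0679 -0.2559 -0.0031  0.002   0.0013  0.2222] dist 0.265 deg 40.0
[0.567, -0.24, 0.11] 20 [-0.2056 -0.1408  0.      0.      0.      0.1667] dist 0.249 deg 30.0
[0.567, -0.3255, 0.06] 18.7 [-0.0803 -0.0292  0.05    0.      0.      0.0072] dist 0.099 deg 1.3
```

View pics/s4.png

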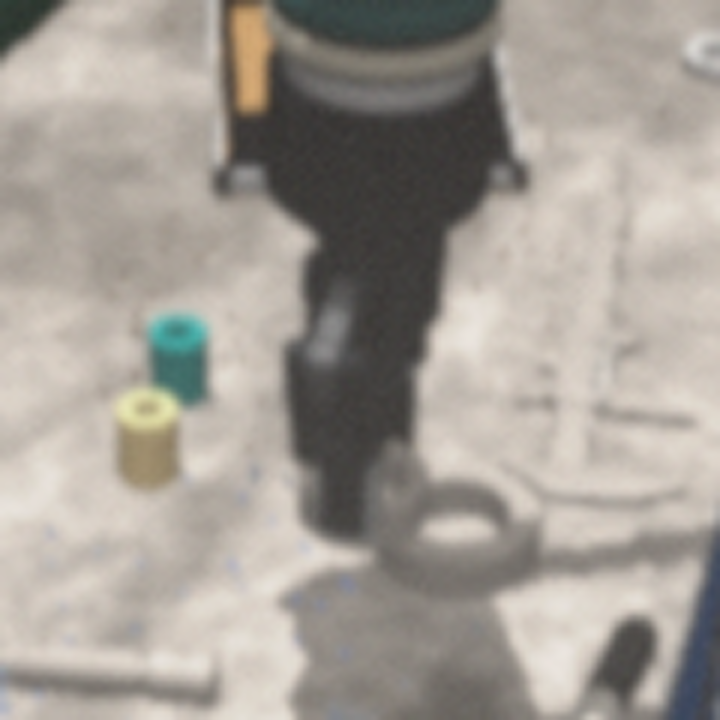

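```bash
python3 - <<'E'
from h import *
im=cv2.imread("pics/side2.png")[225:270,310:380]
im=cv2.convertScaleAbs(im,alpha=1.8,beta=-20)
cv2.imwrite("pics/s5.png",cv2.resize(im,None,fx=10,fy=10,interpolation=cv2.INTER_CUBIC))
f=lambda X:(proj("side",X)[0]-[310,225]+.5)*10-.5
for X in ([.432,.256,.102],[.409,.256,.102],[.455,.256,.102],[.409,.256,.12],[.455,.256,.12],[.432,.279,.102]): print(X,f(X))
E
```

```text
[0.432, 0.256, 0.102] [315.65940542 210.41955294]
[0.409, 0.256, 0.102] [421.24925744 229.7281178 ]
[0.455, 0.256, 0.102] [211.18880016 191.31565782]
[0.409, 0.256, 0.12] [424.04063707 161.16993001]
[0.455, 0.256, 0.12] [211.97656106 123.13008353]
[0.432, 0.279, 0.102] [286.95289064 274.93411571]
```

View pics/s5.png

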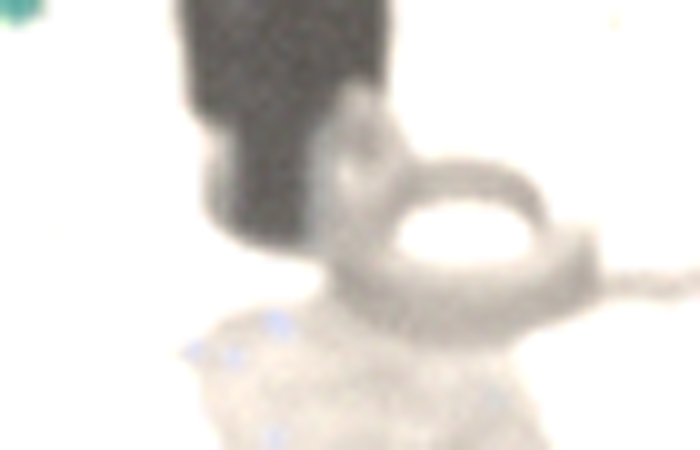

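Emit:
apply_moves(
  plan=[
    [[-0.068,-0.256,-0.003,0.002,0.001,0.222,0.3],[-0.068,-0.256,-0.003,0.002,0.001,0.222,0.3],[-0.068,-0.256,-0.003,0.002,0.001,0.222,0.3],[-0.068,-0.256,-0.003,0.002,0.001,0.222,0.3],[-0.068,-0.256,-0.003,0.002,0.001,0.222,0.3],[-0.068,-0.256,-0.003,0.002,0.001,0.222,0.3],[-0.068,-0.256,-0.003,0.002,0.001,0.222,0.3],[-0.068,-0.256,-0.003,0.002,0.001,0.222,0.3]],
  ],
)

```text
time: 3.58
tool_pos: [0.4976, -0.0044, 0.1057]
tcp_rot: [-1.079, -2.945, 0.009]
wrist_force: [-0.7, 0.3, -1.7]
width: 0.492
```

Emit:
apply_moves(
  plan=[
    [[-0.206,-0.141,0,0,0,0.167,0.3],[-0.206,-0.141,0,0,0,0.167,0.3],[-0.206,-0.141,0,0,0,0.167,0.3],[-0.206,-0.141,0,0,0,0.167,0.3],[-0.206,-0.141,0,0,0,0.167,0.3],[-0.206,-0.141,0,0,0,0.167,0.3],[-0.206,-0.141,0,0,0,0.167,0.3],[-0.206,-0.141,0,0,0,0.167,0.3]],
  ],
)

```text
time: 4.25
tool_pos: [0.5648, -0.242, 0.1058]
tcp_rot: [-1.803, -2.567, 0.008]
wrist_force: [-0.8, 0.4, -2.5]
width: 0.496
```

Emit:
apply_moves(
  plan=[
    [[-0.03,-0.011,0.02,0,0,0.0072,0.3],[-0.055,-0.02,0.035,0,0,0.0072,0.3],[-0.075,-0.028,0.045,0,0,0.0072,0.3],[-0.08,-0.029,0.05,0,0,0.0072,0.3],[-0.08,-0.029,0.05,0,0,0.0072,0.3],[-0.08,-0.029,0.05,0,0,0.0072,0.3],[-0.08,-0.029,0.05,0,0,0.0072,0.3],[-0.08,-0.029,0.05,0,0,0.0072,0.3]],
  ],
)

```text
time: 4.92
tool_pos: [0.5659, -0.3249, 0.0586]
tcp_rot: [-1.829, -2.553, 0.007]
wrist_force: [-0.3, -0.8, -1.6]
width: 0.492
```

```bash
python3 - <<'E'
from h import *
np.set_printoptions(precision=4,suppress=True)
snap("top","pics/top3.png"); snap("side","pics/side3.png")
s=readout.read_state();print(s["time"],s["tool_pos"],s["tcp_rot"],s["width"])
crop("pics/top3.png","pics/t6.png",350,140,500,250,5)
crop("pics/side3.png","pics/s6.png",295,110,375,200,6)
R=Ro.from_rotvec(s["tcp_rot"]).as_matrix()
chain(s["tool_pos"],R,[([.5679,-.3263,.012],18.7)])
print([ (proj("side",X)[0]-[295,110]+.5)*6-.5 for X in (s["tool_pos"],s["tool_pos"]*[1,1,0]+[0,0,.004])])
E
```

```text
5.0167 [ 0.566  -0.3255  0.0587] [-1.8292 -2.5531  0.0069] 0.49631350133143265
[0.5679, -0.3263, 0.012] 18.7 [-0.0013  0.0017  0.0467 -0.0013  0.0006  0.0003] dist 0.047 deg 0.3
[array([318.1161, 193.4848]), array([315.2798, 286.1924])]
```

View pics/s6.png

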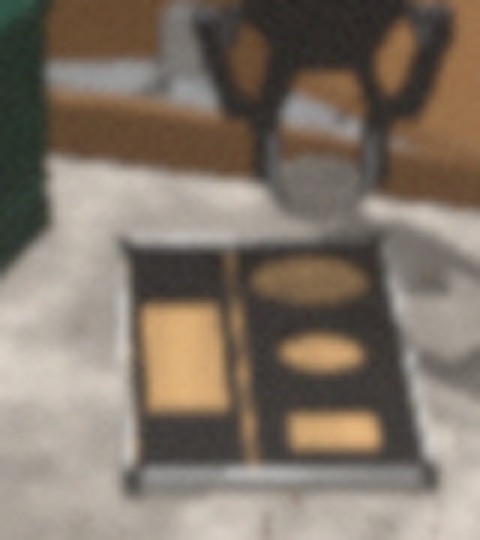

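View pics/t6.png

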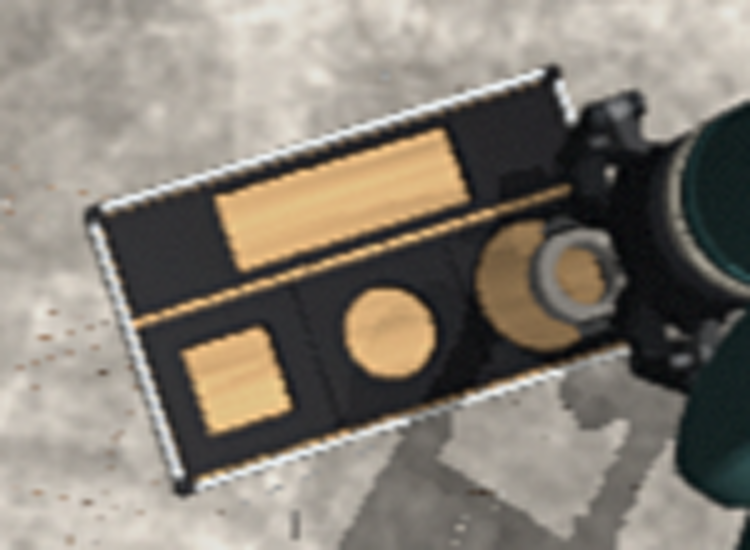

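```bash
python3 - <<'E'
from h import *
print(at("top",((582.5)/5-.5+350,275.5/5-.5+140),.071))
E
```

```text
[ 0.56383962 -0.32301855  0.071     ]
```

Emit:
apply_moves(
  plan=[
    [[-0.001,0.002,0.015,-0.0013,0.0006,0,0.3],[-0.001,0.002,0.028,-0.0013,0.0006,0,0.3],[-0.001,0.002,0.036,-0.0013,0.0006,0,0.3],[-0.001,0.002,0.042,-0.0013,0.0006,0,0.3],[-0.001,0.002,0.045,-0.0013,0.0006,0,0.3],[-0.001,0.002,0.047,-0.0013,0.0006,0,0.3],[-0.001,0.002,0.047,-0.0013,0.0006,0,0.3],[-0.001,0.002,0.047,-0.0013,0.0006,0,0.3]],
  ],
)

```text
time: 5.68
tool_pos: [0.5677, -0.3272, 0.0112]
tcp_rot: [-1.831, -2.552, 0.0]
wrist_force: [-0.7, 1.2, -1.3]
width: 0.497
```

Emit:
apply_moves(
  plan=[
    [[0,0,0,0,0,0,-0.3],[0,0,0,0,0,0,-0.3],[0,0,0,0,0,0,-0.3],[0,0,-0.02,0,0,0,-0.3],[0,0,-0.05,0,0,0,-0.3],[0,0,-0.09,0,0,0,-0.3],[0,0,-0.11,0,0,0,-0.3],[0,0,-0.11,0,0,0,-0.3]],
  ],
)

```text
time: 6.35
tool_pos: [0.5717, -0.3296, 0.1286]
tcp_rot: [1.825, 2.543, 0.001]
wrist_force: [0.9, -0.9, 0.1]
width: 0.649
```

```bash
python3 - <<'E'
from h import *
np.set_printoptions(precision=4,suppress=True)
s=readout.read_state();print(s["time"],s["tool_pos"],s["tcp_rot"],s["width"])
snap("side","pics/side4.png")
crop("pics/side4.png","pics/s7.png",295,110,375,200,6)
R=Ro.from_rotvec(s["tcp_rot"]).as_matrix()
chain(s["tool_pos"],R,[([.5679,-.06,.13],15),([.5605,.1234,.075],0)])
E
```

```text
6.35 [ 0.5717 -0.3296  0.1286] [1.8247 2.5431 0.0009] 0.6492737892603663
[0.5679, -0.06, 0.13] 15 [ 0.2566  0.0827 -0.0031  0.0024  0.0028  0.0204] dist 0.27 deg 3.7
[0.5605, 0.1234, 0.075] 0 [0.1791 0.0403 0.055  0.     0.     0.0833] dist 0.192 deg 15.0
```

View pics/s7.png

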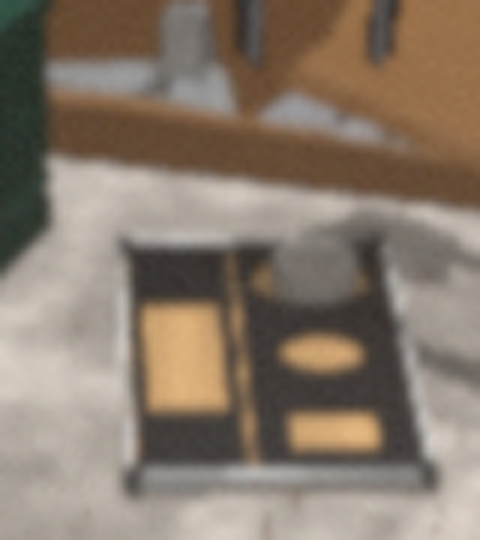

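```bash
python3 - <<'E'
from h import *
chain([.5677,-.3272,.1212],Rdown(18.7),[([.5679,-.06,.13],15),([.5605,.1234,.075],0)])
E
```

```text
[0.5679, -0.06, 0.13] 15 [ 0.253   0.0859 -0.0088  0.      0.      0.0206] dist 0.267 deg 3.7
[0.5605, 0.1234, 0.075] 0 [0.1791 0.0403 0.055  0.     0.     0.0833] dist 0.192 deg 15.0
```

Emit:
apply_moves(
  plan=[
    [[0.253,0.086,-0.009,0,0,0.0206,-0.3],[0.253,0.086,-0.009,0,0,0.0206,-0.3],[0.253,0.086,-0.009,0,0,0.0206,-0.3],[0.253,0.086,-0.009,0,0,0.0206,-0.3],[0.253,0.086,-0.009,0,0,0.0206,-0.3],[0.253,0.086,-0.009,0,0,0.0206,-0.3],[0.253,0.086,-0.009,0,0,0.0206,-0.3],[0.253,0.086,-0.009,0,0,0.0206,-0.3]],
  ],
)

```text
time: 7.07
tool_pos: [0.5664, -0.0556, 0.1283]
tcp_rot: [-1.905, -2.493, 0.001]
wrist_force: [0.2, -0.4, -0.9]
width: 0.649
```

Emit:
apply_moves(
  plan=[
    [[0.035,0.008,0.01,0,0,0.0833,-0.3],[0.07,0.016,0.02,0,0,0.0833,-0.3],[0.11,0.025,0.03,0,0,0.0833,-0.3],[0.14,0.032,0.042,0,0,0.0833,-0.3],[0.165,0.037,0.05,0,0,0.0833,-0.3],[0.179,0.04,0.055,0,0,0.0833,-0.3],[0.179,0.04,0.055,0,0,0.0833,-0.3],[0.179,0.04,0.055,0,0,0.0833,-0.3]],
  ],
)

```text
time: 7.73
tool_pos: [0.5597, 0.123, 0.074]
tcp_rot: [-2.219, -2.221, 0.004]
wrist_force: [0.5, -0.5, -0.6]
width: 0.653
```

```bash
python3 - <<'E'
from h import *
np.set_printoptions(precision=4,suppress=True)
snap("top","pics/top5.png"); snap("side","pics/side5.png")
s=readout.read_state();print(s["time"],s["tool_pos"],s["tcp_rot"],s["width"])
a=cv2.imread("pics/top5.png")[140:250,350:500];b=cv2.imread("pics/top5.png")[130:240,230:330]
cv2.imwrite("pics/t8.png",cv2.resize(np.hstack([a,b]),None,fx=3,fy=3,interpolation=cv2.INTER_CUBIC))
crop("pics/side5.png","pics/s8.png",250,160,370,260,6)
R=Ro.from_rotvec(s["tcp_rot"]).as_matrix()
chain(s["tool_pos"],R,[([.5605,.1234,.0118],0)])
E
```

```text
7.8333 [0.5607 0.1221 0.0751] [-2.2225 -2.2197  0.0012] 0.6465682270033802
[0.5605, 0.1234, 0.0118] 0 [ 0.0013 -0.0001  0.0633 -0.0003  0.0001 -0.0004] dist 0.063 deg 0.1
```

View pics/t8.png

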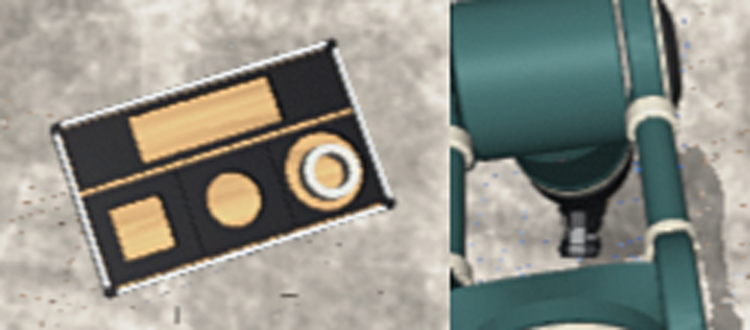

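View pics/s8.png

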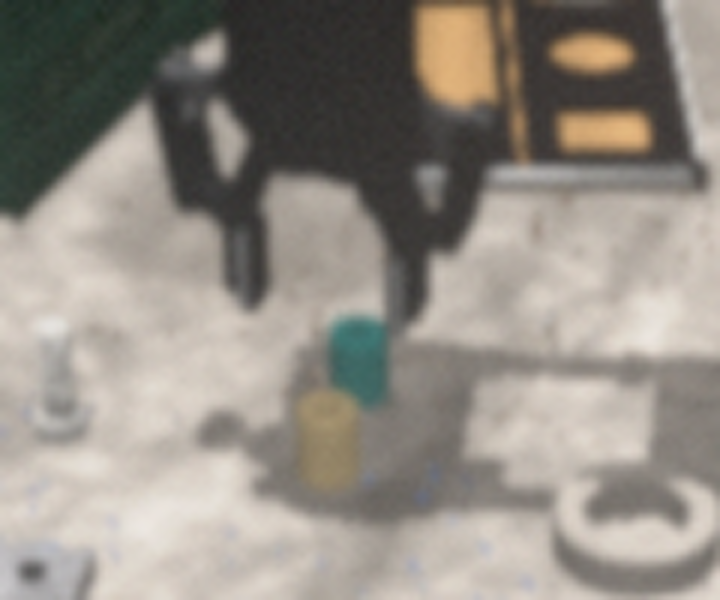

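Emit:
apply_moves(
  plan=[
    [[0.001,0,0.02,0,0,0,-0.3],[0.001,0,0.04,0,0,0,-0.3],[0.001,0,0.055,0,0,0,-0.3],[0.001,0,0.063,0,0,0,-0.3],[0.001,0,0.063,0,0,0,-0.3],[0.001,0,0.063,0,0,0,0.7],[0.001,0,0.063,0,0,0,0.7],[0.001,0,0.063,0,0,0,0.7]],
  ],
  force=50,
)

```text
time: 8.5
tool_pos: [0.5618, 0.1245, 0.0137]
tcp_rot: [2.222, 2.22, 0.003]
wrist_force: [1.0, -0.3, -1.1]
width: 0.284
```

Emit:
apply_moves(
  plan=[
    [[0,0,0,0,0,0,0.7],[0,0,0,0,0,0,0.7],[0,0,0,0,0,0,0.7],[0,0,0,0,0,0,0.7],[0,0,-0.015,0,0,0,0.7],[0,0,-0.045,0,0,0,0.7],[0,0,-0.08,0,0,0,0.7],[0,0,-0.09,0,0,0,0.7]],
  ],
)

```text
time: 9.17
tool_pos: [0.5631, 0.1253, 0.1069]
tcp_rot: [2.22, 2.219, 0.009]
wrist_force: [2.2, 0.6, -1.0]
width: 0.283
```

```bash
python3 - <<'E'
from h import *
np.set_printoptions(precision=4,suppress=True)
snap("side","pics/side6.png")
s=readout.read_state();print(s["time"],s["tool_pos"],s["tcp_rot"],s["width"])
crop("pics/side6.png","pics/s9.png",250,140,370,240,6)
print("bush",at("top",(459.8,197.2),.022))
chain([.5605,.1225,.102],Rdown(0),[([.55,-.16,.10],18.7),([.5419,-.2499,.055],18.7)])
E
```

```text
9.2167 [0.564  0.1254 0.1076] [2.2187 2.2183 0.0115] 0.28116223075107444
bush [ 0.5649 -0.3266  0.022 ]
[0.55, -0.16, 0.1] 18.7 [-0.2825 -0.0105  0.002   0.      0.     -0.1039] dist 0.283 deg 18.7
[0.5419, -0.2499, 0.055] 18.7 [-0.0826 -0.0365  0.045   0.      0.      0.    ] dist 0.101 deg 0.0
```

View pics/s9.png

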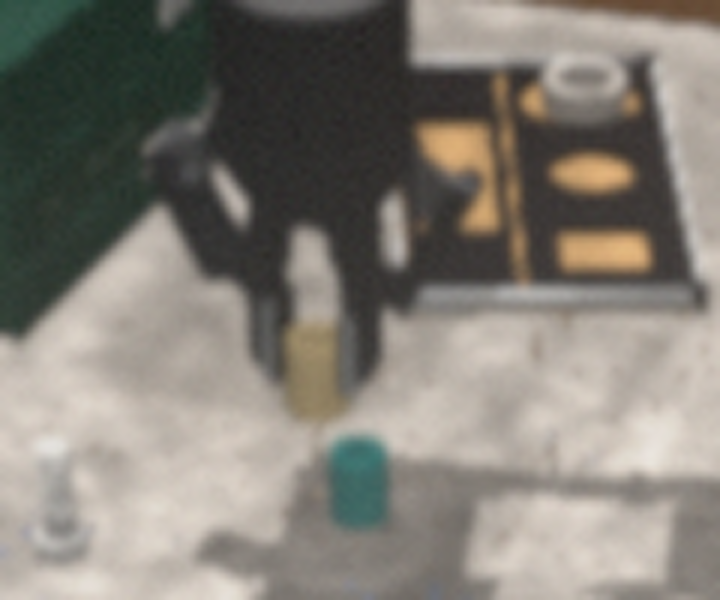

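Emit:
apply_moves(
  plan=[
    [[-0.283,-0.011,0.002,0,0,-0.104,0.7],[-0.283,-0.011,0.002,0,0,-0.104,0.7],[-0.283,-0.011,0.002,0,0,-0.104,0.7],[-0.283,-0.011,0.002,0,0,-0.104,0.7],[-0.283,-0.011,0.002,0,0,-0.104,0.7],[-0.283,-0.011,0.002,0,0,-0.104,0.7],[-0.283,-0.011,0.002,0,0,-0.104,0.7],[-0.283,-0.011,0.002,0,0,-0.104,0.7]],
  ],
)

```text
time: 9.88
tool_pos: [0.548, -0.1647, 0.0984]
tcp_rot: [-1.837, -2.548, 0.005]
wrist_force: [1.6, 1.1, -1.6]
width: 0.281
```

Emit:
apply_moves(
  plan=[
    [[-0.03,-0.013,0.012,0,0,0,0.7],[-0.055,-0.024,0.025,0,0,0,0.7],[-0.072,-0.032,0.035,0,0,0,0.7],[-0.08,-0.036,0.042,0,0,0,0.7],[-0.083,-0.036,0.045,0,0,0,0.7],[-0.083,-0.036,0.045,0,0,0,0.7],[-0.083,-0.036,0.045,0,0,0,0.7],[-0.083,-0.036,0.045,0,0,0,0.7]],
  ],
)

```text
time: 10.55
tool_pos: [0.5422, -0.2475, 0.0552]
tcp_rot: [-1.829, -2.553, -0.0]
wrist_force: [0.5, -0.6, -1.4]
width: 0.283
```

```bash
python3 - <<'E'
from h import *
np.set_printoptions(precision=4,suppress=True)
snap("top","pics/top7.png"); snap("side","pics/side7.png")
s=readout.read_state();print(s["time"],s["tool_pos"],s["tcp_rot"],s["width"])
crop("pics/top7.png","pics/t10.png",350,140,500,250,5)
crop("pics/side7.png","pics/s10.png",295,110,375,200,6)
R=Ro.from_rotvec(s["tcp_rot"]).as_matrix()
chain(s["tool_pos"],R,[([.5419,-.2499,.0177],18.7)])
E
```

```text
10.65 [ 0.5424 -0.2477  0.0556] [-1.8293 -2.554  -0.0002] 0.2871798994450757
[0.5419, -0.2499, 0.0177] 18.7 [-0.0019 -0.0011  0.0379  0.     -0.      0.0004] dist 0.038 deg 0.1
```

View pics/s10.png

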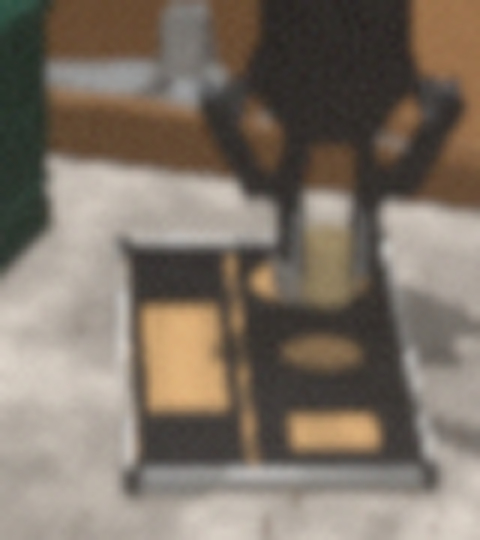

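View pics/t10.png

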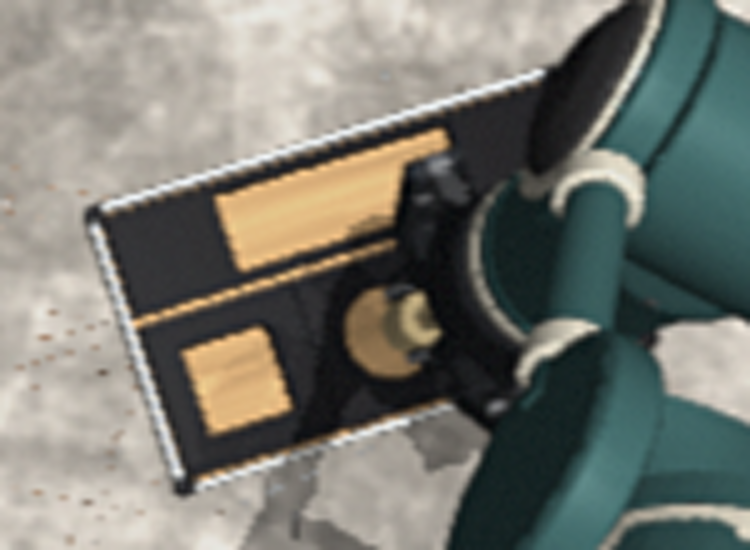

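Emit:
apply_moves(
  plan=[
    [[-0.002,-0.001,0.015,0,0,0,0.7],[-0.002,-0.001,0.025,0,0,0,0.7],[-0.002,-0.001,0.032,0,0,0,0.7],[-0.002,-0.001,0.036,0,0,0,0.7],[-0.002,-0.001,0.038,0,0,0,0.7],[-0.002,-0.001,0.038,0,0,0,0.7],[-0.002,-0.001,0.038,0,0,0,0.7],[-0.002,-0.001,0.038,0,0,0,0.7]],
  ],
)

```text
time: 11.32
tool_pos: [0.5407, -0.2501, 0.0177]
tcp_rot: [-1.829, -2.55, 0.0]
wrist_force: [-3.4, 2.5, 6.4]
width: 0.281
```

Emit:
apply_moves(
  plan=[
    [[0,0,0,0,0,0,0.1],[0,0,0,0,0,0,0.1],[0,0,0,0,0,0,0.1],[0,0,0,0,0,0,0.1],[0,0,-0.015,0,0,0,0.1],[0,0,-0.04,0,0,0,0.1],[0,0,-0.075,0,0,0,0.1],[0,0,-0.1,0,0,0,0.1]],
  ],
)

```text
time: 11.98
tool_pos: [0.5418, -0.2511, 0.1186]
tcp_rot: [-1.831, -2.552, 0.0]
wrist_force: [0.6, -1.0, 0.5]
width: 0.451
```

```bash
python3 - <<'E'
from h import *
np.set_printoptions(precision=4,suppress=True)
snap("side","pics/side8.png")
crop("pics/side8.png","pics/s11.png",295,110,375,200,6)
chain([.5419,-.2499,.1177],Rdown(18.7),[([.60,.0,.13],10),([.679,.127,.095],0)])
E
```

```text
[0.6, 0.0, 0.13] 10 [ 0.2181  0.1352 -0.0123  0.      0.      0.0483] dist 0.257 deg 8.7
[0.679, 0.127, 0.095] 0 [0.1114 0.0999 0.035  0.     0.     0.0556] dist 0.154 deg 10.0
```

View pics/s11.png

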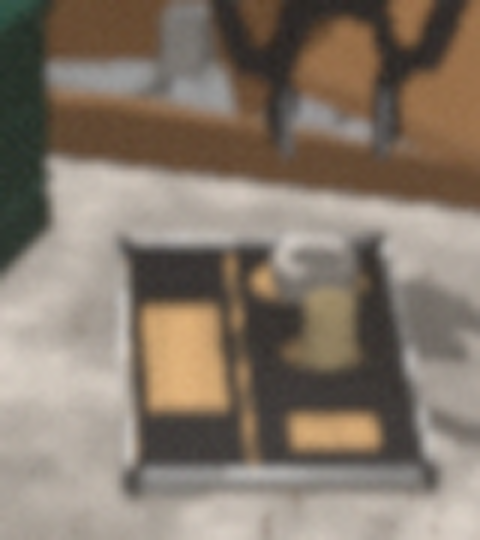

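Emit:
apply_moves(
  plan=[
    [[0.218,0.135,-0.012,0,0,0.048,0],[0.218,0.135,-0.012,0,0,0.048,0],[0.218,0.135,-0.012,0,0,0.048,0],[0.218,0.135,-0.012,0,0,0.048,0],[0.218,0.135,-0.012,0,0,0.048,0],[0.218,0.135,-0.012,0,0,0.048,0],[0.218,0.135,-0.012,0,0,0.048,0],[0.218,0.135,-0.012,0,0,0.048,0]],
  ],
)

```text
time: 12.7
tool_pos: [0.6, 0.0018, 0.1289]
tcp_rot: [-2.012, -2.411, -0.001]
wrist_force: [0.2, -1.1, -0.3]
width: 0.5
```

Emit:
apply_moves(
  plan=[
    [[0.025,0.022,0.008,0,0,0.056,0],[0.05,0.045,0.016,0,0,0.056,0],[0.075,0.068,0.024,0,0,0.056,0],[0.095,0.085,0.03,0,0,0.056,0],[0.107,0.096,0.034,0,0,0.056,0],[0.111,0.1,0.035,0,0,0.056,0],[0.111,0.1,0.035,0,0,0.056,0],[0.111,0.1,0.035,0,0,0.056,0]],
  ],
)

```text
time: 13.37
tool_pos: [0.678, 0.1241, 0.0937]
tcp_rot: [-2.222, -2.22, 0.003]
wrist_force: [-0.1, -0.1, 0.5]
width: 0.501
```

```bash
python3 - <<'E'
from h import *
np.set_printoptions(precision=4,suppress=True)
snap("top","pics/top9.png"); snap("side","pics/side9.png")
s=readout.read_state();print(s["time"],s["tool_pos"],s["tcp_rot"],s["width"])
a=cv2.imread("pics/top9.png")[140:250,350:500];b=cv2.imread("pics/top9.png")[90:200,230:340]
cv2.imwrite("pics/t12.png",cv2.resize(np.hstack([a,b]),None,fx=3,fy=3,interpolation=cv2.INTER_CUBIC))
crop("pics/side9.png","pics/s12.png",210,150,310,250,6)
R=Ro.from_rotvec(s["tcp_rot"]).as_matrix()
chain(s["tool_pos"],R,[([.679,.127,.024],0)])
E
```

```text
13.4667 [0.678  0.1239 0.0942] [-2.2228 -2.219   0.0015] 0.4965487795506379
[0.679, 0.127, 0.024] 0 [ 0.0031  0.001   0.0702 -0.0004  0.     -0.0005] dist 0.07 deg 0.1
```

View pics/t12.png

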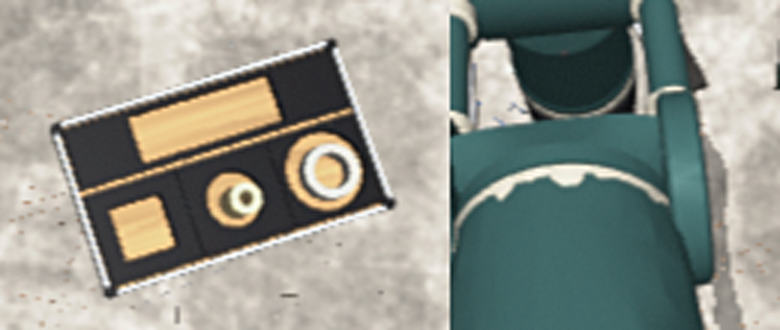

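View pics/s12.png

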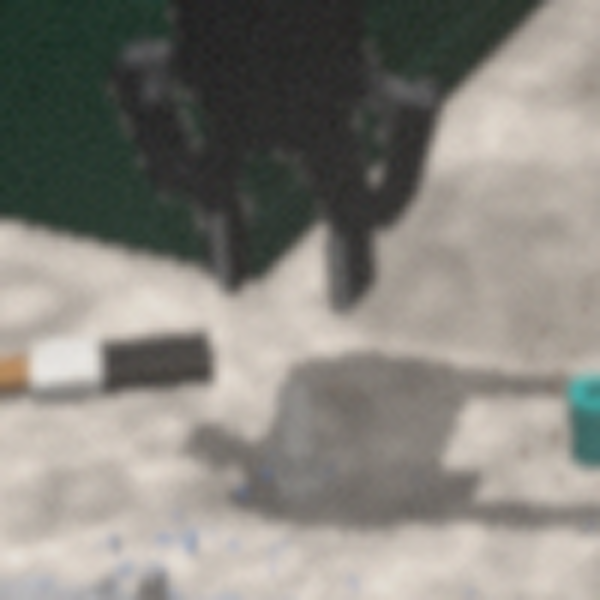

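Emit:
apply_moves(
  plan=[
    [[0.003,0.001,0.02,0,0,0,0],[0.003,0.001,0.04,0,0,0,0],[0.003,0.001,0.06,0,0,0,0],[0.003,0.001,0.07,0,0,0,0],[0.003,0.001,0.07,0,0,0,0],[0.003,0.001,0.07,0,0,0,1],[0.003,0.001,0.07,0,0,0,1],[0.003,0.001,0.07,0,0,0,1]],
  ],
  force=50,
)

```text
time: 14.13
tool_pos: [0.6806, 0.1287, 0.0257]
tcp_rot: [2.222, 2.22, 0.003]
wrist_force: [0.6, -0.6, -0.8]
width: 0.187
```

Emit:
apply_moves(
  plan=[
    [[0,0,0,0,0,0,1],[0,0,0,0,0,0,1],[0,0,0,0,0,0,1],[0,0,0,0,0,0,1],[0,0,-0.015,0,0,0,1],[0,0,-0.045,0,0,0,1],[0,0,-0.08,0,0,0,1],[0,0,-0.085,0,0,0,1]],
  ],
)

```text
time: 14.8
tool_pos: [0.6835, 0.1295, 0.1165]
tcp_rot: [2.218, 2.218, 0.012]
wrist_force: [2.0, 0.7, 1.2]
width: 0.184
```

```bash
python3 - <<'E'
from h import *
np.set_printoptions(precision=4,suppress=True)
snap("side","pics/side10.png")
s=readout.read_state();print(s["time"],s["tool_pos"],s["tcp_rot"],s["width"])
crop("pics/side10.png","pics/s13.png",210,130,310,230,6)
chain([.679,.127,.109],Rdown(0),[([.60,-.02,.115],9),([.5157,-.1724,.09],18.7)])
E
```

```text
14.85 [0.6835 0.1295 0.1157] [2.2182 2.2176 0.0127] 0.1905085216759617
[0.6, -0.02, 0.115] 9 [-0.147 -0.079 -0.006  0.     0.    -0.05 ] dist 0.167 deg 9.0
[0.5157, -0.1724, 0.09] 18.7 [-0.1373 -0.1071  0.025   0.      0.     -0.0539] dist 0.176 deg 9.7
```

View pics/s13.png

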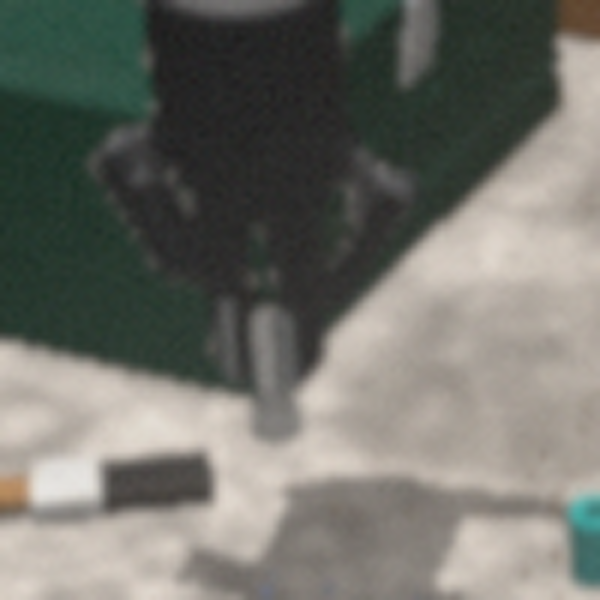

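Emit:
apply_moves(
  plan=[
    [[-0.035,-0.018,-0.002,0,0,-0.05,1],[-0.07,-0.036,-0.004,0,0,-0.05,1],[-0.105,-0.055,-0.006,0,0,-0.05,1],[-0.147,-0.079,-0.006,0,0,-0.05,1],[-0.147,-0.079,-0.006,0,0,-0.05,1],[-0.147,-0.079,-0.006,0,0,-0.05,1],[-0.147,-0.079,-0.006,0,0,-0.05,1],[-0.147,-0.079,-0.006,0,0,-0.05,1]],
  ],
)

```text
time: 15.52
tool_pos: [0.6009, -0.0173, 0.1146]
tcp_rot: [-2.039, -2.388, -0.0]
wrist_force: [-0.3, 0.2, -1.2]
width: 0.189
```

Emit:
apply_moves(
  plan=[
    [[-0.03,-0.024,0.005,0,0,-0.054,1],[-0.06,-0.048,0.01,0,0,-0.054,1],[-0.09,-0.071,0.015,0,0,-0.054,1],[-0.115,-0.09,0.02,0,0,-0.054,1],[-0.13,-0.102,0.024,0,0,-0.054,1],[-0.137,-0.107,0.025,0,0,-0.054,1],[-0.137,-0.107,0.025,0,0,-0.054,1],[-0.137,-0.107,0.025,0,0,-0.054,1]],
  ],
)

```text
time: 16.18
tool_pos: [0.5172, -0.1695, 0.0901]
tcp_rot: [-1.83, -2.552, -0.001]
wrist_force: [-0.1, 0.1, -0.5]
width: 0.191
```

```bash
python3 - <<'E'
from h import *
np.set_printoptions(precision=4,suppress=True)
snap("top","pics/top11.png"); snap("side","pics/side11.png")
s=readout.read_state();print(s["time"],s["tool_pos"],s["tcp_rot"],s["width"])
crop("pics/top11.png","pics/t14.png",350,140,500,250,5)
crop("pics/side11.png","pics/s14.png",295,110,375,200,6)
R=Ro.from_rotvec(s["tcp_rot"]).as_matrix()
chain(s["tool_pos"],R,[([.5157,-.1724,.031],18.7)])
E
```

```text
16.2833 [ 0.5174 -0.1691  0.0903] [-1.8289 -2.554  -0.0009] 0.18884027930170053
[0.5157, -0.1724, 0.031] 18.7 [-0.0026 -0.0027  0.0593  0.0001 -0.0002  0.0005] dist 0.059 deg 0.1
```

View pics/s14.png

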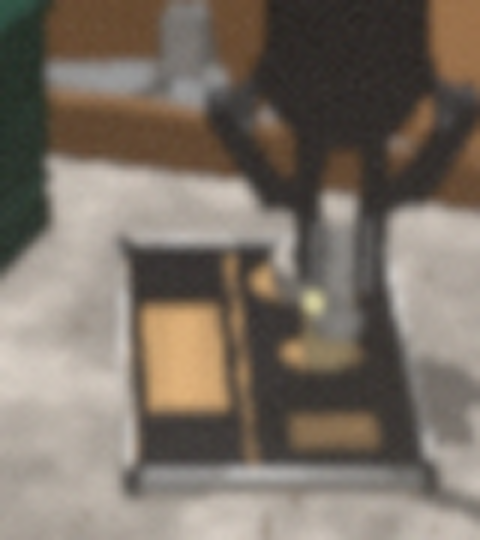

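View pics/t14.png

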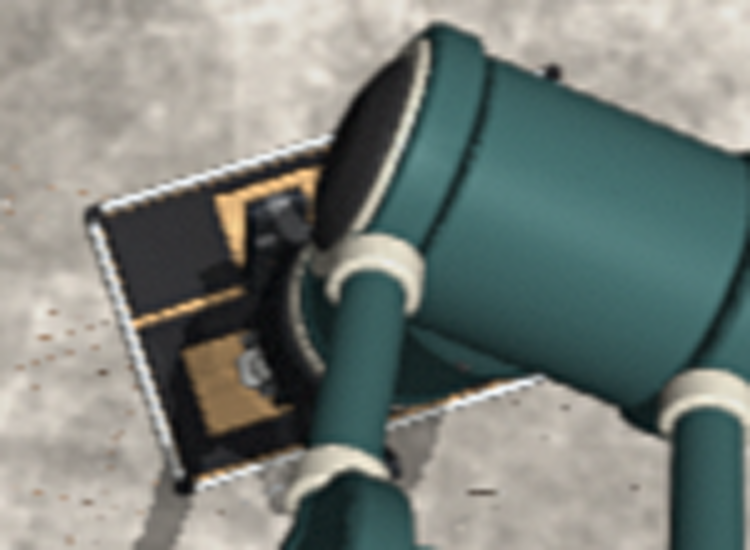

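Emit:
apply_moves(
  plan=[
    [[-0.003,-0.003,0.02,0,0,0,1],[-0.003,-0.003,0.036,0,0,0,1],[-0.003,-0.003,0.048,0,0,0,1],[-0.003,-0.003,0.055,0,0,0,1],[-0.003,-0.003,0.058,0,0,0,1],[-0.003,-0.003,0.059,0,0,0,1],[-0.003,-0.003,0.059,0,0,0,1],[-0.003,-0.003,0.059,0,0,0,1]],
  ],
)

```text
time: 16.95
tool_pos: [0.5149, -0.1742, 0.0317]
tcp_rot: [1.831, 2.553, 0.0]
wrist_force: [-1.1, -0.1, 0.1]
width: 0.187
```

Emit:
apply_moves(
  plan=[
    [[0,0,0,0,0,0,0.3],[0,0,0,0,0,0,0.3],[0,0,0,0,0,0,0.3],[0,0,0,0,0,0,0.3],[0,0,-0.015,0,0,0,0.3],[0,0,-0.04,0,0,0,0.3],[0,0,-0.075,0,0,0,0.3],[0,0,-0.1,0,0,0,0.3]],
  ],
)

```text
time: 17.62
tool_pos: [0.5145, -0.1743, 0.133]
tcp_rot: [-1.831, -2.553, -0.0]
wrist_force: [0.6, -0.6, 0.7]
width: 0.347
```

```bash
python3 - <<'E'
from h import *
np.set_printoptions(precision=4,suppress=True)
snap("side","pics/side12.png")
crop("pics/side12.png","pics/s15.png",295,110,375,200,6)
chain([.5157,-.1724,.131],Rdown(18.7),[([.5157,.05,.13],60),([.5393,.2566,.07],98.5)])
E
```

```text
[0.5157, 0.05, 0.13] 60 [ 0.2107  0.0713  0.001   0.      0.     -0.2294] dist 0.222 deg 41.3
[0.5393, 0.2566, 0.07] 98.5 [ 0.0829  0.1907  0.06    0.      0.     -0.2139] dist 0.216 deg 38.5
```

View pics/s15.png

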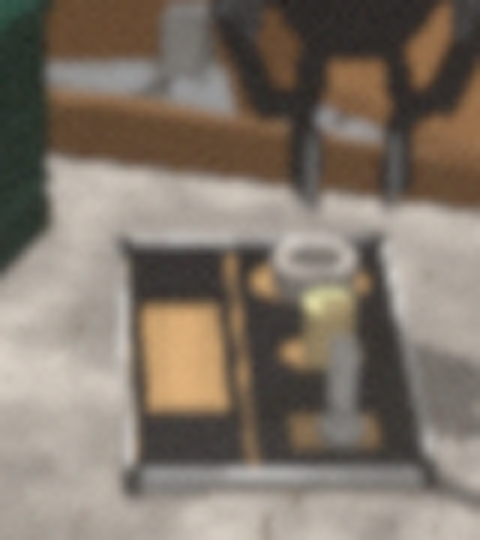

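Emit:
apply_moves(
  plan=[
    [[0.035,0.012,0,0,0,-0.2294,0],[0.07,0.024,0,0,0,-0.2294,0],[0.11,0.037,0,0,0,-0.2294,0],[0.145,0.049,0,0,0,-0.2294,0],[0.18,0.061,0,0,0,-0.2294,0],[0.21,0.071,0,0,0,-0.2294,0],[0.21,0.071,0,0,0,-0.2294,0],[0.21,0.071,0,0,0,-0.2294,0]],
  ],
)

```text
time: 18.33
tool_pos: [0.514, 0.049, 0.131]
tcp_rot: [-0.809, -3.035, -0.0]
wrist_force: [1.0, -0.6, 0.3]
width: 0.498
```

Emit:
apply_moves(
  plan=[
    [[0.015,0.034,0.01,0,0,-0.2139,0],[0.03,0.068,0.022,0,0,-0.2139,0],[0.045,0.102,0.035,0,0,-0.2139,0],[0.06,0.137,0.045,0,0,-0.2139,0],[0.072,0.168,0.055,0,0,-0.2139,0],[0.083,0.19,0.06,0,0,-0.2139,0],[0.083,0.19,0.06,0,0,-0.2139,0],[0.083,0.19,0.06,0,0,-0.2139,0]],
  ],
)

```text
time: 19.0
tool_pos: [0.5373, 0.2533, 0.0703]
tcp_rot: [0.232, -3.131, 0.001]
wrist_force: [-0.2, -0.7, -0.2]
width: 0.5
```

```bash
python3 - <<'E'
from h import *
np.set_printoptions(precision=4,suppress=True)
snap("top","pics/top13.png"); snap("side","pics/side13.png")
s=readout.read_state();print(s["time"],s["tool_pos"],s["tcp_rot"],s["width"])
a=cv2.imread("pics/top13.png")[140:250,350:500];b=cv2.imread("pics/top13.png")[140:250,160:260]
cv2.imwrite("pics/t16.png",cv2.resize(np.hstack([a,b]),None,fx=3,fy=3,interpolation=cv2.INTER_CUBIC))
crop("pics/side13.png","pics/s16.png",250,200,350,300,6)
R=Ro.from_rotvec(s["tcp_rot"]).as_matrix()
chain(s["tool_pos"],R,[([.5393,.2566,.006],98.5)])
print((proj("side",s["tool_pos"])[0]-[250,200]+.5)*6-.5,(proj("side",[.5393,.2566,.0095])[0]-[250,200]+.5)*6-.5)
E
```

```text
19.1 [0.5375 0.2521 0.071 ] [ 0.229  -3.1319  0.0004] 0.49934658390677444
[0.5393, 0.2566, 0.006] 98.5 [-0.0025  0.0042  0.065  -0.0001 -0.0004 -0.0008] dist 0.065 deg 0.2
[273.2362 286.2468] [269.6039 421.5756]
```

View pics/t16.png

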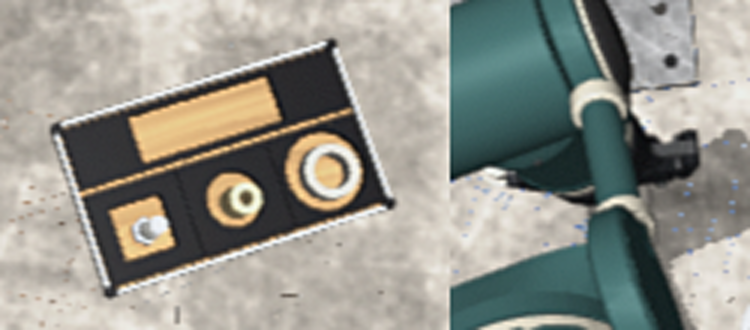

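View pics/s16.png

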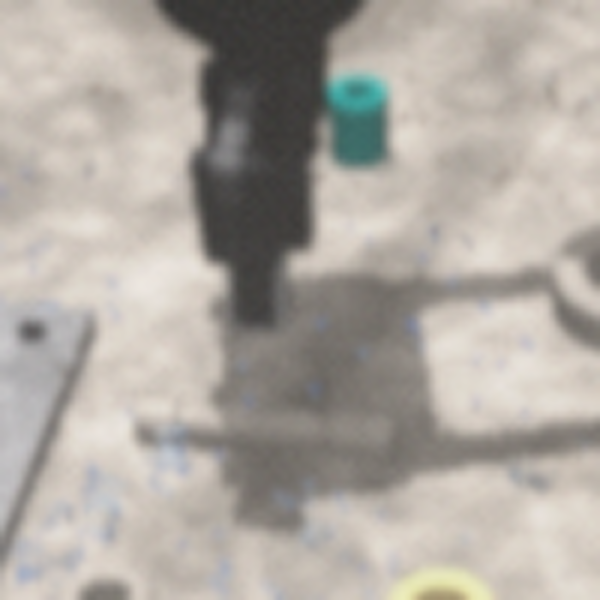

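Emit:
apply_moves(
  plan=[
    [[-0.002,0.004,0.02,0,0,0,0],[-0.002,0.004,0.04,0,0,0,0],[-0.002,0.004,0.055,0,0,0,0],[-0.002,0.004,0.063,0,0,0,0],[-0.002,0.004,0.065,0,0,0,0],[-0.002,0.004,0.065,0,0,0,0],[-0.002,0.004,0.065,0,0,0,1],[-0.002,0.004,0.065,0,0,0,1]],
  ],
  force=50,
)

```text
time: 19.77
tool_pos: [0.5398, 0.2581, 0.0075]
tcp_rot: [-0.231, 3.132, 0.002]
wrist_force: [-1.3, 3.9, 1.5]
width: 0.223
```

Emit:
apply_moves(
  plan=[
    [[0,0,0,0,0,0,1],[0,0,0,0,0,0,1],[0,0,0,0,0,0,1],[0,0,0,0,0,0,1],[0,0,0,0,0,0,1],[0,0,-0.01,0,0,0,1],[0,0,-0.03,0,0,0,1],[0,0,-0.06,0,0,0,1]],
  ],
)

```text
time: 20.43
tool_pos: [0.5352, 0.2566, 0.0635]
tcp_rot: [0.232, -3.124, 0.003]
wrist_force: [0.3, -0.5, -1.6]
width: 0.206
```

```bash
python3 - <<'E'
from h import *
np.set_printoptions(precision=4,suppress=True)
snap("side","pics/side14.png")
s=readout.read_state();print(s["time"],s["tool_pos"],s["tcp_rot"],s["width"])
crop("pics/side14.png","pics/s17.png",230,180,350,280,6)
chain([.5393,.2566,.066],Rdown(98.5),[([.55,.08,.11],60),([.58,-.12,.11],25),([.6094,-.2267,.06],18.7)])
E
```

```text
20.4833 [0.5405 0.259  0.072 ] [-0.2326  3.1295  0.0036] 0.20612299840520246
[0.55, 0.08, 0.11] 60 [ 0.0155 -0.1762 -0.044   0.      0.      0.2139] dist 0.182 deg 38.5
[0.58, -0.12, 0.11] 25 [-0.126  -0.1582  0.      0.      0.      0.1944] dist 0.202 deg 35.0
[0.6094, -0.2267, 0.06] 18.7 [-0.1091 -0.0184  0.05    0.      0.      0.035 ] dist 0.121 deg 6.3
```

View pics/s17.png

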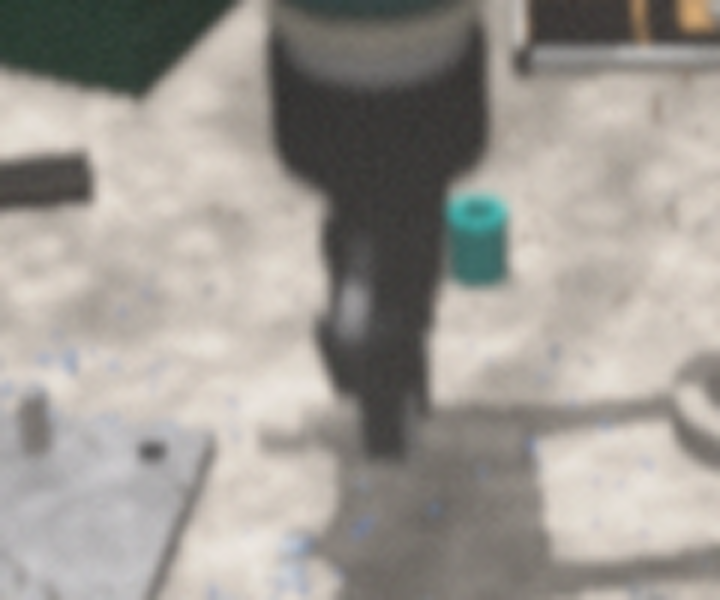

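Emit:
apply_moves(
  plan=[
    [[0.003,-0.03,-0.02,0,0,0.2139,1],[0.006,-0.065,-0.035,0,0,0.2139,1],[0.009,-0.1,-0.044,0,0,0.2139,1],[0.012,-0.135,-0.044,0,0,0.2139,1],[0.0155,-0.165,-0.044,0,0,0.2139,1],[0.0155,-0.176,-0.044,0,0,0.2139,1],[0.0155,-0.176,-0.044,0,0,0.2139,1],[0.0155,-0.176,-0.044,0,0,0.2139,1]],
  ],
)

```text
time: 21.15
tool_pos: [0.5491, 0.0811, 0.1101]
tcp_rot: [-0.814, -3.033, -0.001]
wrist_force: [-0.1, 0.5, -2.6]
width: 0.207
```

Emit:
apply_moves(
  plan=[
    [[-0.02,-0.026,0,0,0,0.1944,1],[-0.042,-0.053,0,0,0,0.1944,1],[-0.065,-0.08,0,0,0,0.1944,1],[-0.085,-0.107,0,0,0,0.1944,1],[-0.107,-0.134,0,0,0,0.1944,1],[-0.126,-0.158,0,0,0,0.1944,1],[-0.126,-0.158,0,0,0,0.1944,1],[-0.126,-0.158,0,0,0,0.1944,1]],
  ],
)

```text
time: 21.82
tool_pos: [0.5798, -0.1185, 0.1098]
tcp_rot: [-1.688, -2.648, -0.0]
wrist_force: [0.6, 0.2, -1.2]
width: 0.206
```

Emit:
apply_moves(
  plan=[
    [[-0.025,-0.004,0.01,0,0,0.035,1],[-0.05,-0.008,0.02,0,0,0.035,1],[-0.075,-0.012,0.032,0,0,0.035,1],[-0.095,-0.016,0.042,0,0,0.035,1],[-0.107,-0.018,0.048,0,0,0.035,1],[-0.109,-0.018,0.05,0,0,0.035,1],[-0.109,-0.018,0.05,0,0,0.035,1],[-0.109,-0.018,0.05,0,0,0.035,1]],
  ],
)

```text
time: 22.48
tool_pos: [0.6091, -0.223, 0.0598]
tcp_rot: [-1.828, -2.552, -0.0]
wrist_force: [-0.0, -0.1, -0.8]
width: 0.203
```

```bash
python3 - <<'E'
from h import *
np.set_printoptions(precision=4,suppress=True)
snap("top","pics/top15.png"); snap("side","pics/side15.png")
s=readout.read_state();print(s["time"],s["tool_pos"],s["tcp_rot"],s["width"])
crop("pics/top15.png","pics/t18.png",350,140,500,250,5)
crop("pics/side15.png","pics/s18.png",285,110,375,200,6)
R=Ro.from_rotvec(s["tcp_rot"]).as_matrix()
chain(s["tool_pos"],R,[([.6094,-.2267,.0125],18.7)])
E
```

```text
22.5833 [ 0.6093 -0.2233  0.0604] [-1.8287 -2.5535 -0.0003] 0.20467894852655574
[0.6094, -0.2267, 0.0125] 18.7 [-0.0033 -0.001   0.0479 -0.0001 -0.0003  0.0005] dist 0.048 deg 0.1
```

View pics/s18.png

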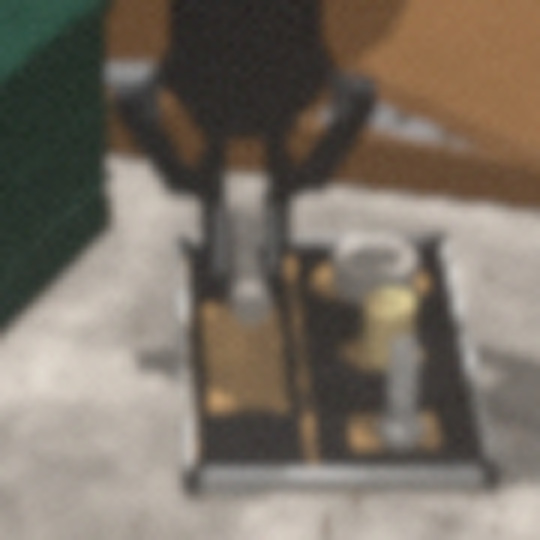

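View pics/t18.png

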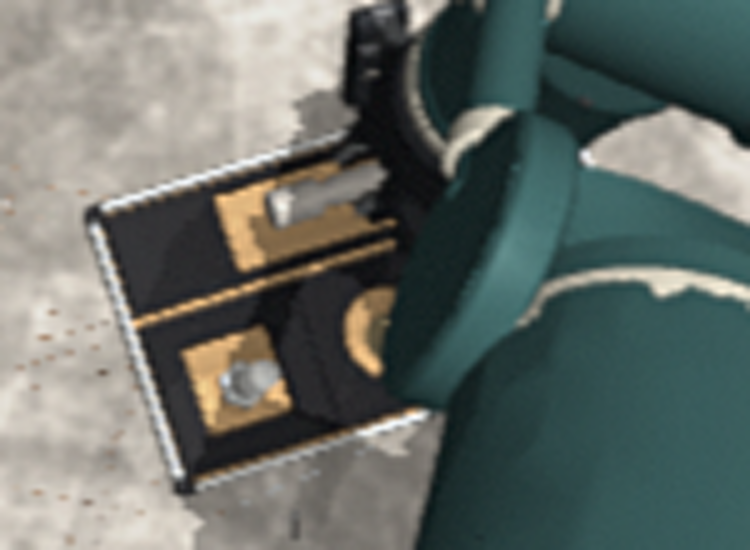

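```bash
python3 - <<'E'
from h import *
np.set_printoptions(precision=1,suppress=True)
for X in([.5934,-.1764,.064],[.6252,-.270,.064],[.5934,-.1764,.0735],[.6252,-.270,.0735]):
    print((proj("side",X)[0]-[285,110]+.5)*6-.5,(proj("top",X)[0]-[350,140]+.5)*5-.5)
im=cv2.imread("pics/side15.png")[125:170,310:345]; im=cv2.convertScaleAbs(im,alpha=1.5)
cv2.imwrite("pics/s19.png",cv2.resize(im,None,fx=14,fy=14,interpolation=cv2.INTER_CUBIC))
E
```

```text
[248.1 303.6] [269.4 207. ]
[240.5 214.5] [463.  147.6]
[248.1 286.2] [274.2 203.3]
[240.5 197.7] [469.5 143.4]
```

View pics/s19.png

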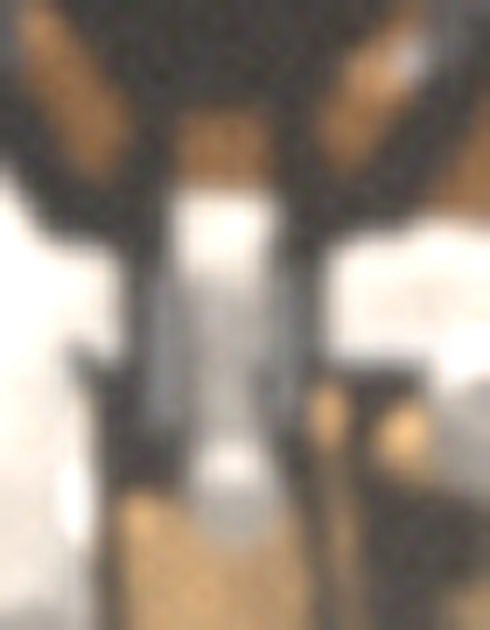

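Emit:
apply_moves(
  plan=[
    [[0,-0.001,0.015,0,0,0,1],[0,-0.001,0.028,0,0,0,1],[0,-0.001,0.037,0,0,0,1],[0,-0.001,0.043,0,0,0,1],[0,-0.001,0.046,0,0,0,1],[0,-0.001,0.047,0,0,0,1],[0,-0.001,0.048,0,0,0,1],[0,-0.001,0.048,0,0,0,1]],
  ],
)

```text
time: 23.25
tool_pos: [0.6085, -0.2252, 0.0121]
tcp_rot: [-1.831, -2.552, 0.0]
wrist_force: [-0.2, -0.8, -1.5]
width: 0.207
```

```bash
python3 - <<'E'
from h import *
np.set_printoptions(precision=4,suppress=True)
snap("side","pics/side16.png")
s=readout.read_state();print(s["time"],s["tool_pos"],s["wrist_force"],s["width"])
crop("pics/side16.png","pics/s20.png",305,130,375,200,10)
E
```

```text
23.3 [ 0.6086 -0.2252  0.0122] [0.1903 0.379  0.0993] 0.2094032547301791
```

View pics/s20.png

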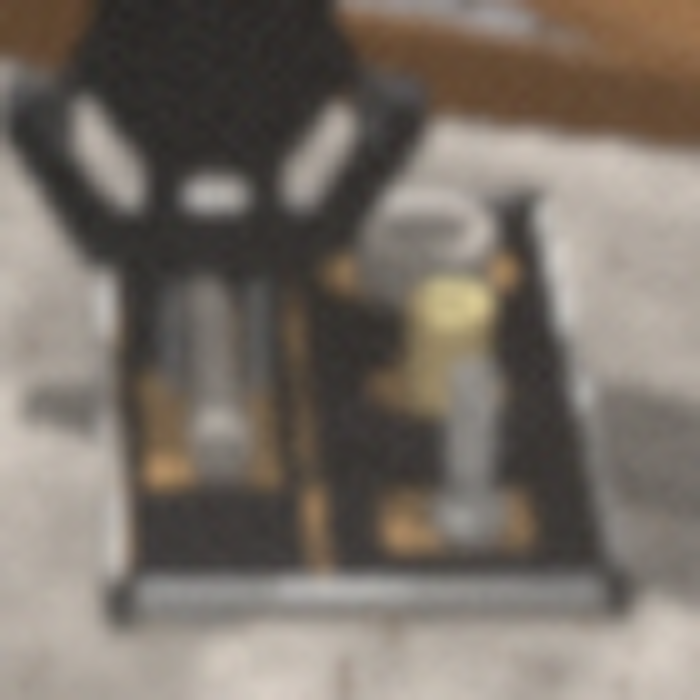

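Emit:
apply_moves(
  plan=[
    [[0,0,0,0,0,0,0.2],[0,0,0,0,0,0,0.2],[0,0,0,0,0,0,0.2],[0,0,0,0,0,0,0.2],[0,0,-0.015,0,0,0,0.2],[0,0,-0.04,0,0,0,0.2],[0,0,-0.075,0,0,0,0.2],[0,0,-0.11,0,0,0,0.2]],
  ],
)

```text
time: 23.97
tool_pos: [0.6071, -0.2246, 0.1217]
tcp_rot: [-1.829, -2.55, 0.001]
wrist_force: [1.2, 0.7, 0.5]
width: 0.401
```

```bash
python3 - <<'E'
from h import *
np.set_printoptions(precision=4,suppress=True)
snap("side","pics/side17.png")
crop("pics/side17.png","pics/s21.png",305,130,375,200,10)
chain([.609,-.2247,.1224],Rdown(18.7),[([.55,.05,.2],18.7)])
E
```

```text
[0.55, 0.05, 0.2] 18.7 [ 0.2791  0.0322 -0.0776  0.      0.      0.    ] dist 0.291 deg 0.0
```

View pics/s21.png

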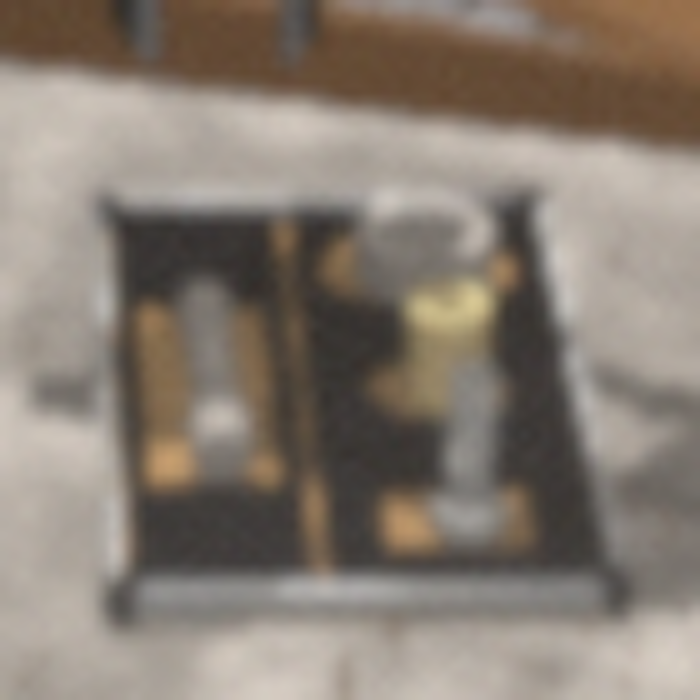

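Plug is down in the long pocket. Moving clear for a full check from above.

Emit:
apply_moves(
  plan=[
    [[0.25,0.029,-0.078,0,0,0,0],[0.28,0.032,-0.078,0,0,0,0],[0.28,0.032,-0.078,0,0,0,0],[0.28,0.032,-0.078,0,0,0,0],[0.28,0.032,-0.078,0,0,0,0],[0.28,0.032,-0.078,0,0,0,0],[0.28,0.032,-0.078,0,0,0,0],[0.28,0.032,-0.078,0,0,0,0]],
  ],
)

```text
time: 24.68
tool_pos: [0.5488, 0.0566, 0.2029]
tcp_rot: [1.825, 2.557, 0.008]
wrist_force: [-0.4, 0.1, 1.0]
width: 0.5
```

```bash
python3 - <<'E'
from h import *
np.set_printoptions(precision=4,suppress=True)
snap("top","pics/top18.png"); snap("side","pics/side18.png")
s=readout.read_state();print(s["time"],s["tool_pos"],s["wrist_force"])
crop("pics/top18.png","pics/t22.png",350,140,500,250,5)
crop("pics/side18.png","pics/s22.png",230,130,380,330,3)
# where upright, centred items should show: predicted centres of top faces vs base
E
```

```text
24.7833 [0.5491 0.0519 0.2011] [ 0.7212 -0.6003 -0.4397]
```

View pics/t22.png

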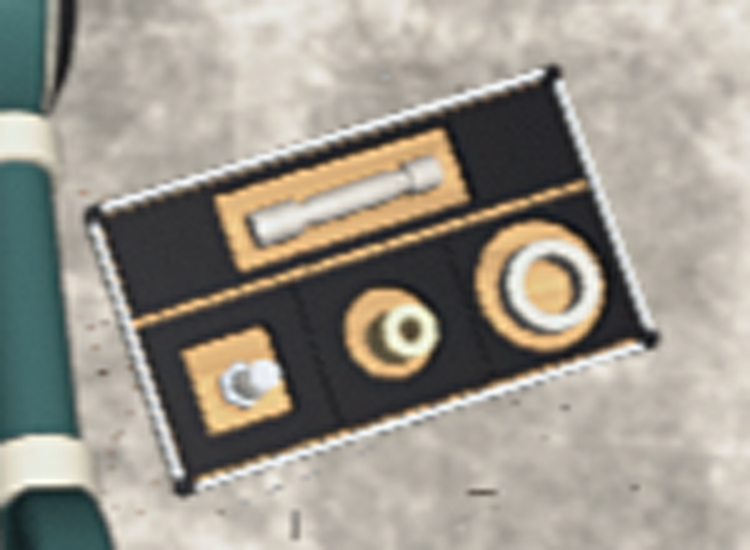

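View pics/s22.png

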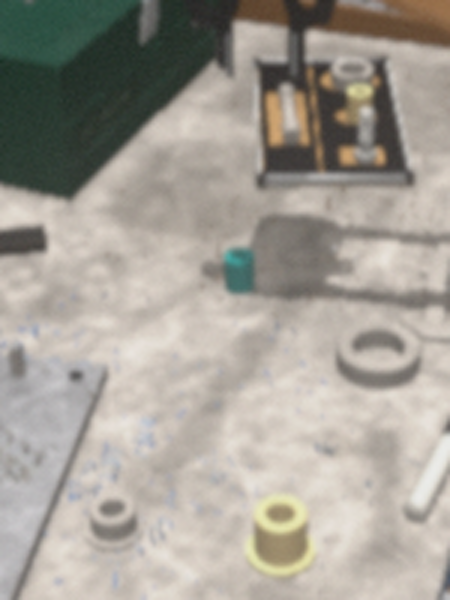

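```bash
python3 - <<'E'
from h import *
np.set_printoptions(precision=4,suppress=True)
T2=lambda c:((c[0]+.5)/5-.5+350,(c[1]+.5)/5-.5+140)
S=lambda c:((c[0]+.5)/10-.5+305,(c[1]+.5)/10-.5+130)
for n,a,b in [("plain top",(553,285),(429,228)),("slim top",(410,331),(453,302)),("bolt top",(267,376),(476,366))]:
    print(n,*tri(T2(a),S(b)))
for n,a in [("plugN",(250,226)),("plugF",(440,173))]: print(n,at("top",T2(a),.014))
for n,z in(("wide",.022),("small",.038),("square",.058)):
    c={"wide":(.5685,-.328),"small":(.5425,-.251),"square":(.516,-.1735)}[n]
    print(n,"centred top pred",(proj("top",[*c,z])[0]-[350,140]+.5)*5-.5,(proj("side",[*c,z])[0]-[305,130]+.5)*10-.5)
E
```

```text
plain top [ 0.5664 -0.3283  0.0203] 0.0005451004124585401
slim top [ 0.5394 -0.2514  0.0361] 0.0002684141044762387
bolt top [ 0.5137 -0.1763  0.0566] 0.0006668157625537637
plugN [ 0.5931 -0.1785  0.014 ]
plugF [ 0.623  -0.2748  0.014 ]
wide centred top pred [553.6457 280.8248] [421.7056 222.6687]
small centred top pred [410.2779 324.3516] [442.4461 295.6675]
square centred top pred [261.5399 369.9226] [467.0841 365.2606]
```

```bash
python3 -c "
from h import *
print(bot.finish_job())"
```

```text
the job is handed in; nothing more can be done
None
```

The kit is made up and handed in at about 25 s, well inside the 102 s limit. I placed the items in the order asked: plain steel bush, slim brass bush, hex bolt on its head, then plug gauge.

**Position:** in the last pictures all four items sit inside their pockets. Their centres come out within about 3 mm of the pocket centres, except that the bolt is nearer 4 mm off.

**Height:** from the two views, the tops of the plain bush, slim bush and bolt came out at 20, 36 and 57 mm. Sitting flat they should be at 22, 38 and 58 mm. The earlier readings from the two cameras came out low in the same way, by about 2 mm, so I take these three as flat and upright. I did not measure the plug's height; both pictures show it lying in line in the long pocket.

**Left alone:** the flanged steel bush, the flanged brass bush, the turquoise look-alike and the ring gauge all stand where they were, and the arm was clear of everything.

**Readings that disagreed:**
- The side camera placed things about 3 mm off from the top camera in y.
- The grip width over the 46 mm bush read about 42 mm.
- Lowering the slim bush gave a brief wrist force of about 8 N. It stood upright afterwards.

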